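# Gauge the spacer sleeves and fill the kit box

### The job

Fit-test the spacer sleeves one at a time, lightest colour first (white, yellow, orange, blue, black, skipping any that are not there): slide each down the gauge post as far as it will go, then stand it in the large compartment of the grey kit box if it reached the foot plate, or put it in the dark reject basket if it stopped on the shoulder. When all have been tested, lift the white tray by its bar and tip all the rubber pads into the small compartment of the kit box, then set the tray back level on its blue mat. Leave the mug, stapler, note block and mouse where they are.

Things in the scene. Friction and masses are not known exactly. Their poses are not given: they have to be found in the camera images.
- sleeve_white: white plastic sleeve (printed spacer tube), outer diameter 50 mm, 62 mm tall, open at both ends, 70 g, standing upright on the desk. Every sleeve has the same outside; its bore is either wide (36 mm) or tight (28 mm), and only the gauge tells which. Origin: centre of the underside, z up along the tube.
- sleeve_yellow: yellow plastic sleeve (printed spacer tube), outer diameter 50 mm, 62 mm tall, open at both ends, 70 g, standing upright on the desk. Every sleeve has the same outside; its bore is either wide (36 mm) or tight (28 mm), and only the gauge tells which. Origin: centre of the underside, z up along the tube.
- sleeve_orange: orange plastic sleeve (printed spacer tube), outer diameter 50 mm, 62 mm tall, open at both ends, 70 g, standing upright on the desk. Every sleeve has the same outside; its bore is either wide (36 mm) or tight (28 mm), and only the gauge tells which. Origin: centre of the underside, z up along the tube.
- sleeve_blue: blue plastic sleeve (printed spacer tube), outer diameter 50 mm, 62 mm tall, open at both ends, 70 g, standing upright on the desk. Every sleeve has the same outside; its bore is either wide (36 mm) or tight (28 mm), and only the gauge tells which. Origin: centre of the underside, z up along the tube.
- sleeve_black: black plastic sleeve (printed spacer tube), outer diameter 50 mm, 62 mm tall, open at both ends, 70 g, standing upright on the desk. Every sleeve has the same outside; its bore is either wide (36 mm) or tight (28 mm), and only the gauge tells which. Origin: centre of the underside, z up along the tube.
- gauge: fixed fit gauge: aluminium foot plate 80 x 80 x 12 mm with an upright steel post in its centre. Post, measured above the plate's top: 32 mm in diameter up to 36 mm, a sloping shoulder narrowing to 22 mm in diameter at 41 mm, straight up to 72 mm, a tapering tip down to 12 mm in diameter at 82 mm. Origin: centre of the plate's underside.
- gauge_foot (a point): centre of the top of the gauge's foot plate, on the post's axis, 12 mm above the desk, z up. A wide sleeve slides down until its underside is on the plate (0 mm above this point); a tight one stops on the shoulder with its underside about 38 mm above this point.
- kit: fixed grey plastic kit box, 150 mm (x) by 345 mm (y), walls and floor 5 mm thick, split at y = +25 mm into a large compartment (-y side, for sleeves, outer walls 30 mm high) and a small square one (+y side, for pads, all four walls 50 mm high). Origin: centre of the underside.
- kit_sleeves (a point): centre of the floor of the large sleeve compartment, 140 mm (x) by 190 mm (y) inside; room for three sleeves in a row along y, 63 mm apart. Axes as the kit box.
- kit_pads (a point): centre of the floor of the small pad compartment, 140 by 140 mm inside. Axes as the kit box.
- reject: fixed dark wooden slatted basket for rejects, 140 mm (x) by 150 mm (y), 30 mm high, walls and floor 5 mm thick. Origin: centre of the underside.
- mat: fixed blue felt mat, 170 mm (x) by 110 mm (y), 3 mm thick, where the tray lives. Origin: centre of the underside; x along the tray.
- tray: loose white tray, 150 mm (x) by 90 mm (y), about 250 g, floor 4 mm thick, 26 mm walls on both long sides and at the -x end; the +x end is open, with no lip. A square wooden carrying bar, 14 x 14 mm, spans the tray along y above its middle, its centre 75 mm above the origin, open below. Origin: centre of the underside.
- pad_0: black rubber pad (chunky disc), 26 mm in diameter, 16 mm thick, 15 g, lying in the tray at the start. Friction on the tray about 0.6, so it slides when the tray is tipped by more than about 40 degrees. Origin: centre of the underside.
- pad_1: black rubber pad (chunky disc), 26 mm in diameter, 16 mm thick, 15 g, lying in the tray at the start. Friction on the tray about 0.6, so it slides when the tray is tipped by more than about 40 degrees. Origin: centre of the underside.
- pad_2: black rubber pad (chunky disc), 26 mm in diameter, 16 mm thick, 15 g, lying in the tray at the start. Friction on the tray about 0.6, so it slides when the tray is tipped by more than about 40 degrees. Origin: centre of the underside.
- pad_3: black rubber pad (chunky disc), 26 mm in diameter, 16 mm thick, 15 g, lying in the tray at the start. Friction on the tray about 0.6, so it slides when the tray is tipped by more than about 40 degrees. Origin: centre of the underside.
- pad_4: black rubber pad (chunky disc), 26 mm in diameter, 16 mm thick, 15 g, lying in the tray at the start. Friction on the tray about 0.6, so it slides when the tray is tipped by more than about 40 degrees. Origin: centre of the underside.
- pad_5: black rubber pad (chunky disc), 26 mm in diameter, 16 mm thick, 15 g, lying in the tray at the start. Friction on the tray about 0.6, so it slides when the tray is tipped by more than about 40 degrees. Origin: centre of the underside.
- mug: blue mug, 80 mm in diameter, 90 mm tall; a bystander. Origin: centre of the underside.
- stapler: red and black stapler 140 x 36 x 47 mm; a bystander. Origin: centre of the underside.
- notes: green note block 50 x 50 x 24 mm; a bystander. Origin: centre of the underside.
- mouse: black computer mouse 110 x 60 x 30 mm; a bystander. Origin: centre of the underside.

How it is judged:
By the outcome, as a careful person would: the job done as asked, in the order asked, and still so for the second after the job is handed in, with the robot touching nothing.
Of sleeve_white, sleeve_yellow, sleeve_orange, sleeve_blue, sleeve_black only 4 to 5 are there at a start; the rules pass over those that are not, and their reading is None.
Of pad_0, pad_1, pad_2, pad_3, pad_4, pad_5 only 4 to 6 are there at a start; the rules pass over those that are not, and their reading is None.
At some moment in a run one of sleeve_white, sleeve_yellow, sleeve_orange, sleeve_blue, sleeve_black may be knocked a few centimetres aside while the robot is not near it.
It also fails if it takes over 208 s, if anything falls off the work surface, if the arm or the gripper's body presses on something with over 40 N, if the wrist force passes 120 N, or if a joint passes its speed limit or range.

### The arm

A 6-joint arm with a two-finger parallel gripper is mounted at the origin on the work surface. World frame = base frame: x ahead of the robot, y to its left, z up, the work surface at z = 0. Lengths are in m, angles in degrees, forces in N, time in s.
With the tool pointing down it reaches from about 0.4 to 0.825 m from the base axis. Payload 7 kg.
Tool frame: the origin (TCP) lies at the very end of the fingers, on their centre line; the grasp point (between the pads) lies 19 mm behind it; x points along the fingers, y is the direction in which the jaws open and shut, and the axes are right-handed (so a half turn about x gives the same grasp; the last joint's range is limited). The gripper opens to 88 mm and grips with 3 to 60 N. Pads are 19 mm wide; open, the fingers measure 130 mm over their backs; the gripper's body (78 mm by 193 mm) begins 47 mm behind the grasp point.
Start: joints at [-54.884, 20.546, 0.682, 0, -70.136, -16.507], TCP at [0.215, -0.64, 0.227] pointing down, gripper open.
Joint ranges: [-176.03, 176.03], [-82.01, 121.73], [-58.28, 71.71], [-173.87, 95.51], [-174.79, -0.11], [-173.66, 173.66]. Speed limits (degrees/s): [136.94, 136.94, 172.46, 180, 180, 180].

### API

Orientations are given as [roll, pitch, yaw] about the fixed x, y, z axes, in that order (R = Rz(yaw) Ry(pitch) Rx(roll)).
In Python, from plant import monitor, eyes, ticket gives the robot as it stands. The module is installed in compiled form; this text tells all that it offers.
- The arm moves only by the shell command python3 -m crank 'ROWS'. ROWS is JSON, a list of rows, each an object with "linear": the shift along the world's x, y, z in units of 60 mm (1.0 is 60 mm), a list of three; "rot": the turn, a rotation vector about the world's x, y, z in units of 5 degrees (1.0 is 5 degrees), a list of three; "hand": the opening, from 0 (shut) to 1 (fully open). In form: [{"linear": [tx, ty, tz], "rot": [ax, ay, az], "hand": hand}, ...]. A call has 1 to 20 rows; each row shifts and turns the pose as measured when the row begins; what a row does not reach is not made up. A row lasts 1/8 s, in which the tool goes at most 62.5 mm and 10.7 degrees, less where a joint would pass 70% of its speed; a pose out of reach is approached as far as the arm can. A call is refused whole if a number of a shift passes 1 or a number of a turn 1, either way. A call with a gripper value outside its range is refused whole. The fingers move at their own pace and stop on an object; the grip force is fixed at half the most. Time passes only in rows, so rows that do not move let the fingers close. It gives the time, the measured TCP pose, the force and the opening at its end, in the units of the state.
- monitor.get_obs(): the state, without advancing time (a new reading comes with each control period).
- eyes.snapshot(name): name is "scene" or "top" or "wrist"; returns a dict with "image" (384x512x3 uint8, red, green, blue), "depth" (384x512 float32, m along the optical axis (not along the pixel's ray), 0 where there is no reading), "K" (3x3 intrinsics, pixels), "k1" (the pictures are not rectified: a ray, as slopes to the right and down, at radius r is drawn at 1 + k1 r^2 times it, then the intrinsics apply), "camera_from_world" (4x4, takes a point from world to camera coordinates); the wrist camera has in their place "hand_eye" (4x4, takes a point from camera to tool coordinates, whose origin is the TCP and whose axes are the tool frame's). Camera axes: x right, y up, looking along -z (the intrinsics and any distortion apply to the point x, -y, -z); pixel columns grow to the right and rows downward; lengths in m; the calibration is good to about 2 mm. A picture is of the moment at which its call begins: read the wrist's pose just before it.
- ticket.close_job(): hands the job in, once; it reports no verdict.
The state is a dict: "clock": time; "joint_pos": joint angles; "qvel": joint speeds; "tau": joint torques, N m; "tool_pos": TCP position; "orientation": TCP orientation; "force": force on the tool from outside, world axes, zero at the start; "moment": the same for the moment, N m; "opening": finger opening in m.
Only numpy, scipy, OpenCV 4.12 (cv2) and the standard library are available. Lean on these libraries where they do the work, as an engineer would, in place of code of your own. Each camera call takes 0.05 s, during which the arm holds its last target.

## Working session

There is one attempt and no reset: what is moved stays moved. The work goes in short steps, Python scripts to look and compute and a shell command to move; the robot and the scene stay as the last step left them, time stands still between calls to the robot, and variables do not carry over. Pictures are saved under pics/ and viewed, and the job is handed in when it is done.

```bash
mkdir -p pics; ls; python3 - <<'E'
from plant import monitor, eyes
import cv2
print(monitor.get_obs())
for n in ["scene","top","wrist"]:
    s=eyes.snapshot(n); cv2.imwrite(f"pics/{n}0.png",cv2.cvtColor(s["image"],cv2.COLOR_RGB2BGR))
    print(n,s["K"].tolist(),s["k1"],(s.get("camera_from_world") if n!="wrist" else s["hand_eye"]).tolist() , s["depth"].min(), s["depth"].max())
E
```

```text
pics
{'clock': 0.0, 'joint_pos': array([-5.48828571e+01,  2.05915847e+01,  6.32338422e-01, -2.01033566e-02,
       -7.01371713e+01, -1.65082487e+01]), 'qvel': array([-0.02029574,  0.04419582, -0.02246469,  0.06467362,  0.12070696,
       -0.0123375 ]), 'tau': array([ 1.17770705e-04, -5.82722032e+01,  2.93058336e+01,  6.99735403e+00,
        6.91729132e-03, -1.60240966e-04]), 'tool_pos': array([ 0.21521677, -0.63923118,  0.22561017]), 'orientation': array([ 95.42012012,  89.90174707, 114.02216793]), 'force': array([ 0.00724149,  0.00505065, -0.00018142]), 'moment': array([ 0.05475175, -0.00524932, -0.01106517]), 'opening': 0.08779243772605033}
scene [[409.81420410739725, 0.0, 249.6317038518253], [0.0, 409.81420410739725, 190.62788387335942], [0.0, 0.0, 1.0]] -0.10575900342467164 [[0.737717879798229, 0.6751039218707862, 0.0026503774616342428, -0.4081723581194962], [-0.5694019798077364, 0.6200936264215681, 0.5396899849565294, 0.34674602276232946], [0.362703343266968, -0.39964808162436133, 0.8418596650493074, -1.2857482381164225], [0.0, 0.0, 0.0, 1.0]] 0.0 2.7612877
top [[368.08526624691
[... 163 characters left out ...]
.018146393895455155, -0.021888671722694847], [0.9986989861807365, -0.0039238128368707745, 0.05084229237937601, -0.5643030094913253], [-0.05090489426483432, -0.01797003187768472, 0.9985418217051306, -1.000629712333902], [0.0, 0.0, 0.0, 1.0]] 0.0 1.8691025
wrist [[293.4638319318633, 0.0, 253.87555921532456], [0.0, 293.4638319318633, 187.19308713125278], [0.0, 0.0, 1.0]] -0.04619998876413878 [[-7.538103121770949e-05, 0.24841898923360886, -0.9686526725848912, -0.1579198115720898], [0.9999994641439156, 0.0010188474501519444, 0.00018347140100420049, -0.0006295010473718055], [0.0010324870855367705, -0.9686521396961997, -0.24841893291855346, -0.06530277735252683], [0.0, 0.0, 0.0, 1.0]] 0.0 1.2236884
```

View pics/top0.png

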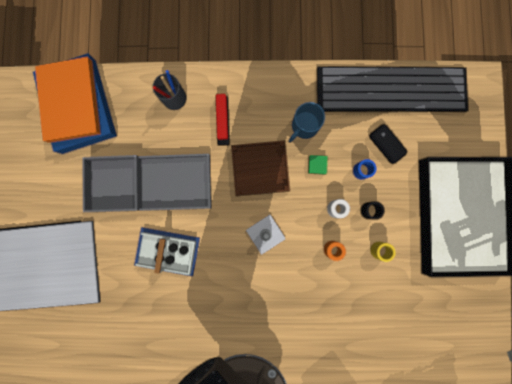

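View pics/scene0.png

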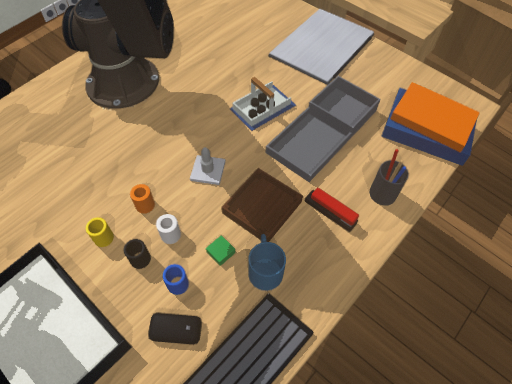

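View pics/wrist0.png

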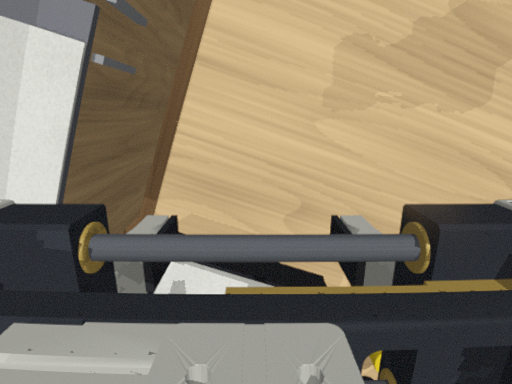

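```bash
cat > h.py <<'E'
import numpy as np, cv2
from plant import monitor, eyes
from scipy.spatial.transform import Rotation as Ro
F=np.diag([1.,-1,-1])
def snap(n):
    o=monitor.get_obs(); s=eyes.snapshot(n)
    if n=="wrist":
        T=np.eye(4); T[:3,:3]=Ro.from_euler('xyz',o['orientation'],degrees=True).as_matrix(); T[:3,3]=o['tool_pos']
        W=T@s['hand_eye']
    else: W=np.linalg.inv(s['camera_from_world'])
    s['R']=W[:3,:3]@F; s['c']=W[:3,3]; return s
def rays(s,uv):
    uv=np.asarray(uv,float).reshape(-1,1,2)
    n=cv2.undistortPoints(uv,s['K'],np.array([s['k1'],0,0,0,0.])).reshape(-1,2)
    return np.c_[n,np.ones(len(n))]@s['R'].T
def onplane(s,uv,z):
    d=rays(s,uv); return s['c']+d*((z-s['c'][2])/d[:,2])[:,None]
def pts(s,uv):
    uv=np.asarray(uv).reshape(-1,2); z=s['depth'][uv[:,1].astype(int),uv[:,0].astype(int)]
    return s['c']+rays(s,uv)*z[:,None]
def cloud(s):
    v,u=np.mgrid[0:384,0:512]; return pts(s,np.c_[u.ravel(),v.ravel()]).reshape(384,512,3)
def proj(s,p):
    q=(np.asarray(p,float).reshape(-1,3)-s['c'])@s['R']
    return cv2.projectPoints(q.reshape(-1,1,3),np.zeros(3),np.zeros(3),s['K'],np.array([s['k1'],0,0,0,0.]))[0].reshape(-1,2)
def save(s,name,crop=None,k=1):
    im=cv2.cvtColor(s['image'],cv2.COLOR_RGB2BGR)
    if crop: x0,y0,x1,y1=crop; im=im[y0:y1,x0:x1]
    cv2.imwrite(f"pics/{name}.png",cv2.resize(im,None,fx=k,fy=k,interpolation=cv2.INTER_CUBIC))
def pose():
    o=monitor.get_obs(); R=Ro.from_euler('xyz',o['orientation'],degrees=True).as_matrix()
    print('t',round(o['clock'],2),'p',o['tool_pos'].round(4),'toolx',R[:,0].round(3),'jaw',R[:,1].round(3),'open',round(o['opening'],4),'F',o['force'].round(1),'q',o['joint_pos'].round(1))
E
python3 - <<'E'
from h import *
pose()
s=snap("top"); print(s['c'])
save(s,"topA",(70,140,220,290),4); save(s,"topB",(230,130,420,280),4)
s2=snap("scene"); save(s2,"scA",(220,60,390,190),4); print(s2['c'])
C=cloud(s)
for u,v in [(340,200),(385,244),(335,243),(365,161),(372,202),(265,234),(110,184),(170,184),(180,270),(300,300),(260,167),(160,255)]: print(u,v,C[v,u].round(3))
E
```

```text
t 0.15 p [ 0.2153 -0.6394  0.2258] toolx [-0.001  0.001 -1.   ] jaw [-0.319  0.948  0.001] open 0.0877 F [-0.1 -0.5 -0.1] q [-54.9  20.6   0.6  -0.  -70.1 -16.5]
[ 0.51256613 -0.04208054  1.02746387]
[ 0.9648991  -0.45330306  0.89636604]
340 200 [ 0.543 -0.255  0.061]
385 244 [ 0.428 -0.371  0.062]
335 243 [ 0.431 -0.24   0.063]
365 161 [ 0.646 -0.322  0.062]
372 202 [ 0.538 -0.339  0.061]
265 234 [ 0.457 -0.057  0.097]
110 184 [0.593 0.379 0.005]
170 184 [0.592 0.207 0.004]
180 270 [0.352 0.178 0.004]
300 300 [ 0.27  -0.154  0.001]
260 167 [ 0.638 -0.045  0.006]
160 255 [0.404 0.211 0.09 ]
```

View pics/topA.png

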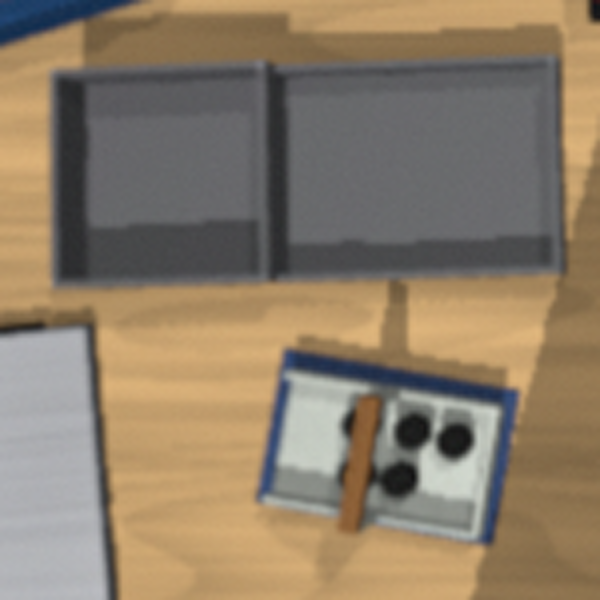

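View pics/topB.png

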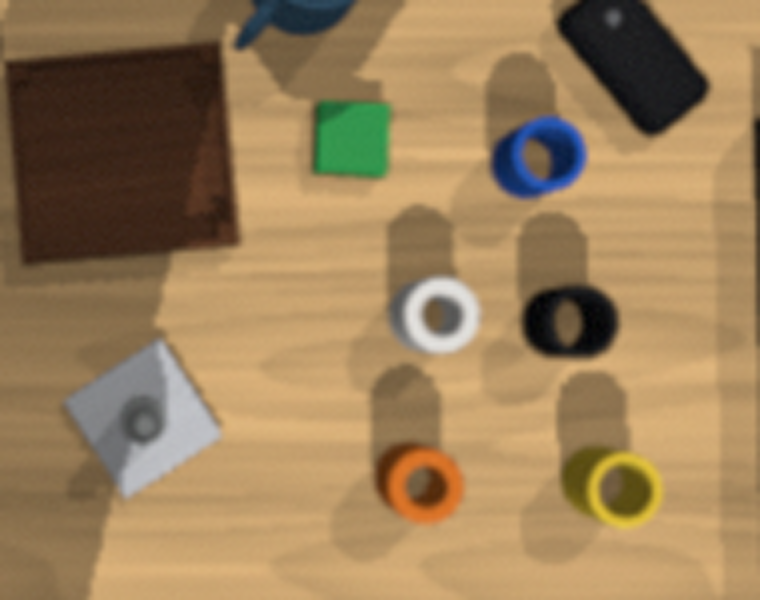

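View pics/scA.png

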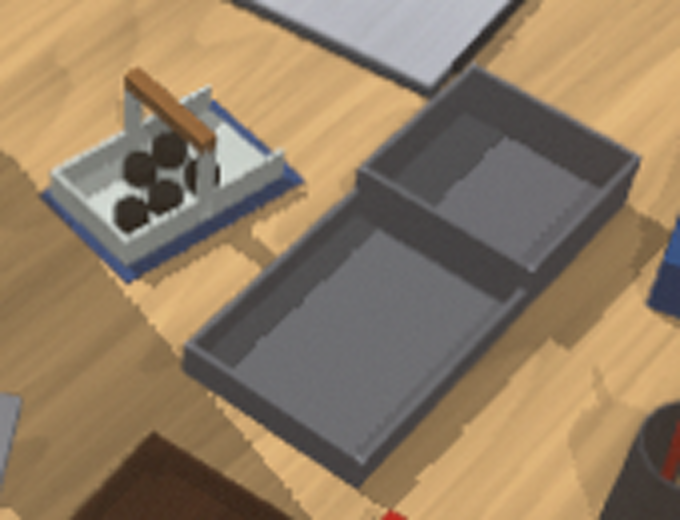

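```bash
cat >> h.py <<'E'
RG={'white':((540,0),)}
def sleeves(s,C=None):
    """rim discs: height mask components, external contour filled, centroid cast to z=.062"""
    C=cloud(s) if C is None else C
    out=[]
    m=((C[...,2]>.05)&(C[...,2]<.075)&(s['depth']>0)).astype(np.uint8)
    cs,_=cv2.findContours(m,cv2.RETR_EXTERNAL,cv2.CHAIN_APPROX_NONE)
    for c in cs:
        if len(c)<20: continue
        (u,v),r=cv2.minEnclosingCircle(c)
        p=onplane(s,c.reshape(-1,2),.062)[:,:2]
        A=np.c_[2*p,np.ones(len(p))]; x=np.linalg.lstsq(A,(p**2).sum(1),rcond=None)[0]
        R=np.sqrt(x[2]+x[0]**2+x[1]**2)
        if not .018<R<.035: continue
        mm=np.zeros_like(m); cv2.drawContours(mm,[c],-1,1,-1); mm&=m
        out.append((x[:2].round(4),round(R,4),np.median(s['image'][mm>0],axis=0),(round(u),round(v))))
    return out
E
python3 - <<'E'
from h import *
for n in ("top","scene"):
    s=snap(n); C=cloud(s)
    print(n)
    for o in sleeves(s,C): print(*o)
    # gauge post top
    box=(abs(C[...,0]-.457)<.06)&(abs(C[...,1]+.055)<.06)
    m=box&(C[...,2]>.088)&(C[...,2]<.1); v,u=np.nonzero(m)
    print('tip',len(u),C[m].mean(0).round(4), onplane(s,[[u.mean(),v.mean()]],.094).round(4))
    m=(box&(C[...,2]>.007)&(C[...,2]<.11)).astype(np.uint8)
    m2=(box&(C[...,2]>.007)&(C[...,2]<.018)).astype(np.uint8)
    cs,_=cv2.findContours(m2,cv2.RETR_EXTERNAL,cv2.CHAIN_APPROX_NONE); c=max(cs,key=cv2.contourArea)
    P=onplane(s,c.reshape(-1,2),.012)[:,:2].astype(np.float32); print('plate',cv2.minAreaRect(P*1000))
    for h in (.03,.05,.07,.085):
        m=box&(abs(C[...,2]-h)<.006); print(h,m.sum(),C[m].mean(0).round(4))
    # kit
    box=(C[...,0]>.48)&(C[...,0]<.72)&(C[...,1]>.05)&(C[...,1]<.5)
    for lo,hi,z in ((.025,.036,.03),(.042,.056,.05)):
        m=box&(C[...,2]>lo)&(C[...,2]<hi); P=C[m][:,:2].astype(np.float32); print('kit',z,len(P),cv2.minAreaRect(P*1000), P.min(0),P.max(0))
    box=(C[...,0]>.53)&(C[...,0]<.73)&(C[...,1]>-.12)&(C[...,1]<.05)
    m=box&(C[...,2]>.02)&(C[...,2]<.036)&~((C[...,1]>.03)); P=C[m][:,:2].astype(np.float32); print('rej',len(P),cv2.minAreaRect(P*1000), P.min(0),P.max(0))
    box=(C[...,0]>.3)&(C[...,0]<.5)&(C[...,1]>.1)&(C[...,1]<.35)
    m=box&(C[...,2]>.07)&(C[...,2]<.095); P=C[m][:,:2].astype(np.float32); print('bar',len(P),cv2.minAreaRect(P*1000), C[m].mean(0),np.percentile(C[m][:,2],[5,50,95]))
E
```

```text
top
[ 0.0843 -0.0258] 0.0185 [41. 35. 30.] (252, 379)
[ 0.4085 -0.371 ] 0.0243 [193.5 164.   52. ] (385, 252)
[ 0.4095 -0.2414] 0.024 [208. 113.  40.] (335, 251)
[ 0.5161 -0.3449] 0.0247 [35. 31. 30.] (374, 210)
[ 0.5213 -0.2533] 0.0233 [215. 210. 206.] (340, 208)
[ 0.6272 -0.3253] 0.0248 [ 38.  81. 153.] (366, 168)
[ 0.7447 -0.1739] 0.0271 [28. 45. 57.] (308, 131)
[ 0.7612 -0.1745] 0.0337 [28. 45. 57.] (310, 117)
[0.8365 0.1966] 0.0319 [42. 43. 45.] (171, 94)
tip 42 [ 0.4519 -0.0595  0.0921] [[ 0.452  -0.0595  0.094 ]]
plate ((451.7401123046875, -59.79633331298828), (79.9473648071289, 79.85066223144531), 32.63668441772461)
0.03 4 [ 0.4648 -0.0542  0.0289]
0.05 45 [ 0.454  -0.0595  0.0505]
0.07 2 [ 0.4584 -0.0575  0.0702]
0.085 36 [ 0.4518 -0.0596  0.087 ]
kit 0.03 630 ((620.9166259765625, 271.7977600097656), (204.9236602783203, 448.55352783203125), 1.770980954170227) [0.513639  0.0502621] [0.71955365 0.49820817]
kit 0.05 783 ((618.0538330078125, 274.571044921875), (205.24749755859375, 449.1640319824219), 0.6712473630905151) [0.51362747 0.05113554] [0.719811  0.4999944]
rej 446 ((633
[... 1212 characters left out ...]
28  0.0703]
0.085 38 [ 0.458  -0.0612  0.0857]
kit 0.03 754 ((618.95263671875, 287.9100341796875), (196.610107421875, 390.3756103515625), 0.4662987291812897) [0.5194879 0.0921857] [0.7162375  0.48371404]
kit 0.05 627 ((617.6015625, 274.93072509765625), (448.9087829589844, 203.48216247558594), 89.91484069824219) [0.5160506  0.05032621] [0.7195346  0.49925762]
rej 680 ((635.279541015625, -43.684120178222656), (141.84344482421875, 152.23757934570312), 4.569335460662842) [ 0.5600888  -0.11988774] [0.7116723  0.02987617]
bar 183 ((404.2863464355469, 215.34890747070312), (16.35031509399414, 90.70217895507812), 80.84004974365234) [0.40638274 0.21305615 0.082831  ] [0.07350961 0.08444368 0.0877828 ]
```

```bash
python3 -m crank '[{"linear":[0.34,0.43,0],"rot":[0,0,0.95],"hand":1},{"linear":[0.34,0.43,0],"rot":[0,0,0.95],"hand":1},{"linear":[0.34,0.43,0],"rot":[0,0,0.95],"hand":1},{"linear":[0.34,0.43,0],"rot":[0,0,0.95],"hand":1},{"linear":[0.34,0.43,0],"rot":[0,0,0.95],"hand":1},{"linear":[0.34,0.43,0],"rot":[0,0,0.95],"hand":1},{"linear":[0.34,0.43,0],"rot":[0,0,0.95],"hand":1},{"linear":[0.34,0.43,0],"rot":[0,0,0.95],"hand":1},{"linear":[0.34,0.43,0],"rot":[0,0,0.95],"hand":1},{"linear":[0.34,0.43,0],"rot":[0,0,0.95],"hand":1},{"linear":[0.34,0.43,0],"rot":[0,0,0.95],"hand":1},{"linear":[0.34,0.43,0],"rot":[0,0,0.95],"hand":1},{"linear":[0.34,0.43,0],"rot":[0,0,0.95],"hand":1},{"linear":[0.34,0.43,0],"rot":[0,0,0.95],"hand":1},{"linear":[0.34,0.43,0],"rot":[0,0,0.95],"hand":1}]'; python3 -c "
from h import *; pose(); s=snap('wrist'); save(s,'w1')"
```

```text
clock: 2.22
tool_pos: [0.5283, -0.2408, 0.227]
orientation: [-101.5, 89.9, -9.5]
force: [-0.3, -0.7, 0.1]
opening: 0.0878
t 2.23 p [ 0.5283 -0.2408  0.227 ] toolx [ 0.002 -0.    -1.   ] jaw [-0.999 -0.035 -0.002] open 0.0878 F [-0.3 -0.7  0.1] q [ -5.2  11.6 -11.6   0.  -66.6   7.2]
```

View pics/w1.png

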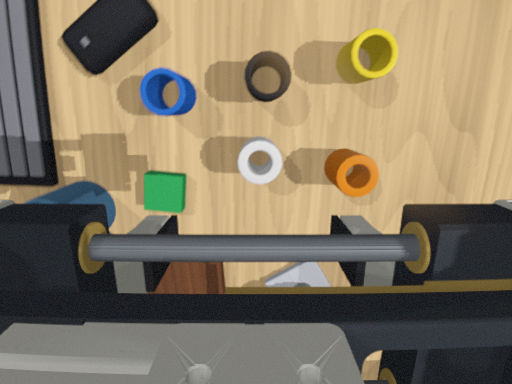

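```bash
python3 - <<'E'
from h import *
s=snap("wrist")
for o in sleeves(s): print(*o)
E
```

```text
[ 0.7485 -0.1971] 0.0208 [47. 74. 94.] (69, 197)
[ 0.4142 -0.2431] 0.025 [221. 141.  44.] (358, 172)
[ 0.5241 -0.2545] 0.0243 [223. 222. 223.] (262, 159)
[ 0.628  -0.3269] 0.0247 [ 45. 110. 197.] (167, 87)
[ 0.5187 -0.3461] 0.0243 [93. 78. 61.] (271, 72)
[ 0.4106 -0.3716] 0.025 [224. 203.  54.] (377, 51)
```

```bash
python3 -m crank '[{"linear":[-0.07,-0.22,-0.3],"rot":[0,0,-0.4],"hand":1},{"linear":[0,0,-0.7],"rot":[0,0,0],"hand":1},{"linear":[0,0,-0.7],"rot":[0,0,0],"hand":1},{"linear":[0,0,-0.5],"rot":[0,0,0],"hand":1},{"linear":[0,0,-0.2],"rot":[0,0,0],"hand":1}]'; python3 -c "
from h import *; pose()"
```

```text
clock: 2.95
tool_pos: [0.5254, -0.2541, 0.0813]
orientation: [-102.2, 89.6, -12.3]
force: [0.9, 0.2, 0.3]
opening: 0.0875
t 2.95 p [ 0.5254 -0.2541  0.0813] toolx [ 0.007 -0.002 -1.   ] jaw [-1.     0.001 -0.007] open 0.0875 F [0.9 0.2 0.3] q [ -6.6  19.5 -21.9   0.1 -48.2   6.5]
```

```bash
python3 -m crank '[{"linear":[-0.02,0,-0.5],"rot":[0,0.08,0],"hand":1},{"linear":[0,0,-0.3],"rot":[0,0,0],"hand":1},{"linear":[0,0,-0.09],"rot":[0,0,0],"hand":1},{"linear":[0,0,0],"rot":[0,0,0],"hand":0.4},{"linear":[0,0,0],"rot":[0,0,0],"hand":0.4},{"linear":[0,0,0],"rot":[0,0,0],"hand":0.4},{"linear":[0,0,0],"rot":[0,0,0],"hand":0.4}]'; python3 -c "
from h import *; pose()"
```

```text
clock: 3.82
tool_pos: [0.5272, -0.2557, 0.0313]
orientation: [-118.1, 89.6, -28.2]
force: [-1.1, 0.0, 0.0]
opening: 0.053
t 3.83 p [ 0.5272 -0.2557  0.0313] toolx [ 0.007 -0.004 -1.   ] jaw [-1.     0.002 -0.007] open 0.053 F [-1.1  0.   0. ] q [ -6.7  23.3 -24.4   0.2 -42.    6.4]
```

```bash
python3 -m crank '[{"linear":[0,0,0],"rot":[0,0,0],"hand":0.3},{"linear":[0,0,0],"rot":[0,0,0],"hand":0.3},{"linear":[0,0,0.1],"rot":[0,0,0],"hand":0.3}]'; python3 -c "
from h import *; pose()"
```

```text
clock: 4.2
tool_pos: [0.5268, -0.2556, 0.0374]
orientation: [-118.9, 89.6, -29.0]
force: [-0.3, -0.9, -1.3]
opening: 0.0495
t 4.2 p [ 0.5268 -0.2556  0.0374] toolx [ 0.006 -0.003 -1.   ] jaw [-1.     0.002 -0.006] open 0.0495 F [-0.3 -0.9 -1.3] q [ -6.7  22.8 -24.1   0.2 -42.7   6.4]
```

```bash
python3 -m crank '[{"linear":[0,0,0.9],"rot":[0.04,0.07,0],"hand":0.3},{"linear":[0,0,0.9],"rot":[0,0,0],"hand":0.3},{"linear":[-0.3,0.81,0],"rot":[0,0,0],"hand":0.3},{"linear":[-0.3,0.81,0],"rot":[0,0,0],"hand":0.3},{"linear":[-0.3,0.81,0],"rot":[0,0,0],"hand":0.3},{"linear":[-0.3,0.81,0],"rot":[0,0,0],"hand":0.3},{"linear":[0,0,0],"rot":[0,0,0],"hand":0.3}]'; python3 -c "
from h import *; pose();save(snap('scene'),'s2');save(snap('wrist'),'w2')"
```

```text
clock: 5.08
tool_pos: [0.4533, -0.0566, 0.1517]
orientation: [-71.6, 89.7, 18.3]
force: [-0.2, -0.4, -1.6]
opening: 0.0494
t 5.08 p [ 0.4533 -0.0566  0.1517] toolx [ 0.004  0.001 -1.   ] jaw [-1.     0.003 -0.004] open 0.0494 F [-0.2 -0.4 -1.6] q [ 17.7   3.4 -32.2  -0.  -54.2 -17.9]
```

View pics/s2.png

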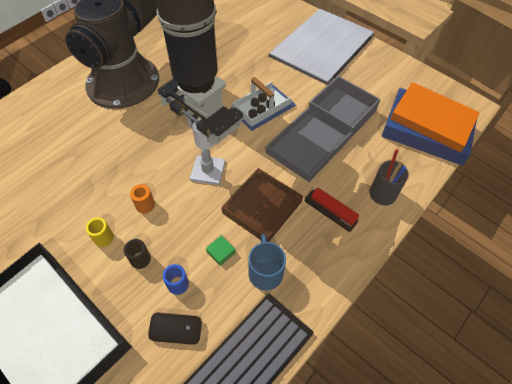

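View pics/w2.png

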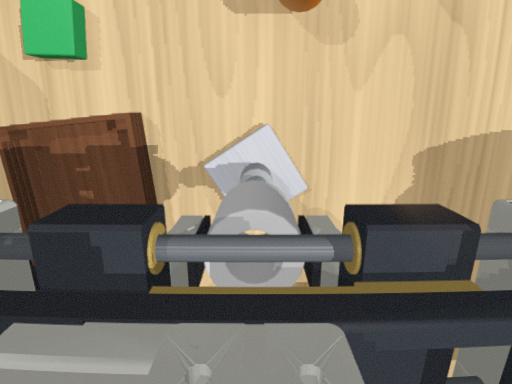

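```bash
python3 -m crank '[{"linear":[0.01,-0.07,-0.1],"rot":[0,0.05,0],"hand":0.3},{"linear":[0,0,-0.3],"rot":[0,0,0],"hand":0.3},{"linear":[0,0,-0.2],"rot":[0,0,0],"hand":0.3},{"linear":[0,0,-0.15],"rot":[0,0,0],"hand":0.3}]'; python3 -c "
from h import *; pose();save(snap('scene'),'s3',(140,90,300,210),4)"
```

```text
clock: 5.68
tool_pos: [0.4554, -0.066, 0.1048]
orientation: [53.7, 89.8, 143.0]
force: [-5.9, 6.8, 7.4]
opening: 0.0496
t 5.67 p [ 0.4554 -0.066   0.1048] toolx [-0.002  0.002 -1.   ] jaw [-1.     0.012  0.002] open 0.0496 F [-5.9  6.8  7.4] q [ 16.3   7.4 -35.   -0.2 -47.8 -16.8]
```

View pics/s3.png

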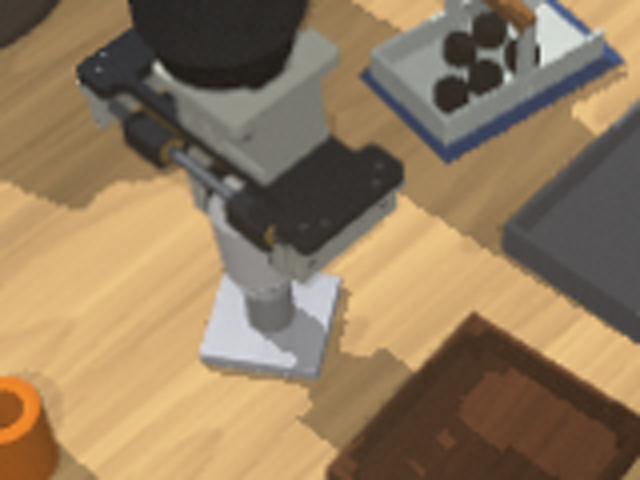

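```bash
python3 -m crank '[{"linear":[-0.02,0.08,0.02],"rot":[0,0,0],"hand":0.3},{"linear":[0,0,0],"rot":[0,0,0],"hand":0.3}]'; python3 -c "
from h import *; pose()"
```

```text
clock: 5.98
tool_pos: [0.4537, -0.0624, 0.1037]
orientation: [79.5, 89.7, 168.7]
force: [-0.9, 0.2, -0.2]
opening: 0.0494
t 5.97 p [ 0.4537 -0.0624  0.1037] toolx [-0.005  0.001 -1.   ] jaw [-1.     0.014  0.005] open 0.0494 F [-0.9  0.2 -0.2] q [ 16.8   7.3 -35.2  -0.2 -47.8 -17.5]
```

```bash
python3 -m crank '[{"linear":[0,0.03,-0.12],"rot":[0,-0.06,-0.14],"hand":0.3},{"linear":[0,0,-0.12],"rot":[0,0,0],"hand":0.3}]'; python3 -c "
from h import *; pose()"; python3 -m crank '[{"linear":[0,0,-0.1],"rot":[0,0,0],"hand":0.3}]';python3 -m crank '[{"linear":[0,0,-0.08],"rot":[0,0,0],"hand":0.3}]'; python3 -c "
from h import *; pose()"
```

```text
clock: 6.22
tool_pos: [0.4542, -0.0609, 0.089]
orientation: [-50.1, 89.9, 38.3]
force: [-0.1, -0.5, -0.8]
opening: 0.0494
t 6.22 p [ 0.4542 -0.0609  0.089 ] toolx [ 0.002  0.001 -1.   ] jaw [-1.     0.028 -0.001] open 0.0494 F [-0.1 -0.5 -0.8] q [ 17.1   8.3 -36.5  -0.1 -45.1 -18.6]
clock: 6.35
tool_pos: [0.4541, -0.061, 0.0824]
orientation: [-50.3, 89.9, 38.1]
force: [-1.0, -0.6, 6.5]
opening: 0.0495
clock: 6.48
tool_pos: [0.4553, -0.0612, 0.079]
orientation: [-91.8, 89.8, -3.3]
force: [-8.8, 2.0, 42.1]
opening: 0.0497
t 6.47 p [ 0.4553 -0.0612  0.079 ] toolx [ 0.003 -0.    -1.   ] jaw [-1.     0.026 -0.003] open 0.0497 F [-8.8  2.  42.1] q [ 17.1   9.2 -37.2   0.1 -43.4 -18.6]
```

```bash
python3 -m crank '[{"linear":[-0.01,0,0.06],"rot":[0,0,0.2],"hand":0.3},{"linear":[0,0,0],"rot":[0,0,0.1],"hand":0.3}]'; python3 -c "
from h import *; pose()"; python3 -m crank '[{"linear":[0,0,0],"rot":[0,0,0],"hand":0.7},{"linear":[0,0,0],"rot":[0,0,0],"hand":0.7},{"linear":[0,0,0],"rot":[0,0,0],"hand":0.7}]'; python3 -c "
from h import *; pose(); save(snap('scene'),'s4',(140,90,300,210),4); save(snap('wrist'),'w4')"
```

```text
clock: 6.72
tool_pos: [0.4549, -0.0612, 0.0826]
orientation: [-93.4, 89.8, -3.3]
force: [0.2, -0.0, -1.3]
opening: 0.0491
t 6.72 p [ 0.4549 -0.0612  0.0826] toolx [ 0.003 -0.    -1.   ] jaw [-1.    -0.001 -0.003] open 0.0491 F [ 0.2 -0.  -1.3] q [ 17.1   8.9 -37.    0.1 -44.  -17.1]
clock: 7.1
tool_pos: [0.4547, -0.0612, 0.082]
orientation: [-95.9, 89.8, -5.9]
force: [-0.2, -0.6, -0.1]
opening: 0.061
t 7.1 p [ 0.4547 -0.0612  0.082 ] toolx [ 0.003 -0.    -1.   ] jaw [-1.    -0.001 -0.003] open 0.061 F [-0.2 -0.6 -0.1] q [ 17.1   8.9 -37.    0.1 -43.9 -17.1]
```

View pics/s4.png

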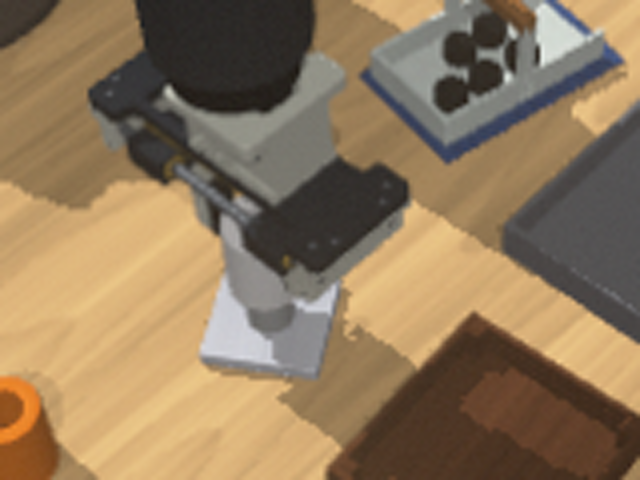

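View pics/w4.png

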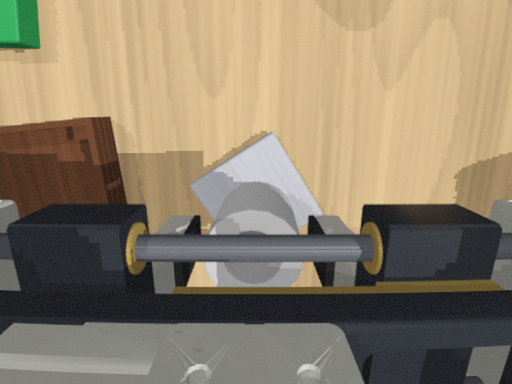

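```bash
python3 -m crank '[{"linear":[0,0,0],"rot":[0,0,0],"hand":0.3},{"linear":[0,0,0],"rot":[0,0,0],"hand":0.3},{"linear":[0,0,0],"rot":[0,0,0],"hand":0.3},{"linear":[0,0,0.4],"rot":[0,0,0],"hand":0.3},{"linear":[0,0,0.6],"rot":[0,0,0],"hand":0.3},{"linear":[0.2,0,0.1],"rot":[0,0,0],"hand":0.3},{"linear":[0.7,-0.1,0],"rot":[0,0,0],"hand":0.3},{"linear":[0.7,-0.1,0],"rot":[0,0,0],"hand":0.3},{"linear":[0.7,-0.1,0],"rot":[0,0,0],"hand":0.3},{"linear":[0.7,-0.03,0],"rot":[0,0,0],"hand":0.3},{"linear":[0,0,0],"rot":[0,0,0],"hand":0.3}]'; python3 -c "
from h import *; pose()"
```

```text
clock: 8.57
tool_pos: [0.6396, -0.0821, 0.1451]
orientation: [84.3, 89.9, 174.3]
force: [-1.5, -0.1, -2.1]
opening: 0.0494
t 8.57 p [ 0.6396 -0.0821  0.1451] toolx [-0.002  0.    -1.   ] jaw [-1.    -0.001  0.002] open 0.0494 F [-1.5 -0.1 -2.1] q [ 10.   21.2  -9.4  -0.  -59.4  -9.9]
```

```bash
python3 -m crank '[{"linear":[-0.03,0.02,-0.6],"rot":[0,0,0],"hand":0.3},{"linear":[0,0,-0.6],"rot":[0,0,0],"hand":0.3},{"linear":[0,0,-0.3],"rot":[0,0,0],"hand":0.3},{"linear":[0,0,-0.14],"rot":[0,0,0],"hand":0.3}]'; python3 -m crank '[{"linear":[0,0,-0.05],"rot":[0,0,0],"hand":0.3}]'
```

```text
clock: 9.07
tool_pos: [0.6363, -0.0811, 0.0408]
orientation: [85.8, 89.7, 175.8]
force: [-0.5, 0.4, -0.9]
opening: 0.0494
clock: 9.2
tool_pos: [0.6358, -0.0813, 0.038]
orientation: [90.9, 89.6, -179.1]
force: [-8.1, 3.0, 20.7]
opening: 0.0495
```

```bash
python3 -m crank '[{"linear":[0,0,0],"rot":[0,0,0],"hand":0.7},{"linear":[0,0,0],"rot":[0,0,0],"hand":0.7},{"linear":[0,0,0],"rot":[0,0,0],"hand":0.7},{"linear":[0,0,0.5],"rot":[0,0,0],"hand":0.7},{"linear":[0,0,0.8],"rot":[0,0,0],"hand":0.8},{"linear":[-0.5,-0.6,0.8],"rot":[0,0,0],"hand":1},{"linear":[-0.6,-0.7,0.6],"rot":[0,0,0],"hand":1},{"linear":[-0.6,-0.7,0],"rot":[0,0,0],"hand":1},{"linear":[-0.6,-0.7,0],"rot":[0,0,0],"hand":1},{"linear":[-0.6,-0.7,0],"rot":[0,0,0],"hand":1},{"linear":[-0.6,-0.7,0],"rot":[0,0,0],"hand":1},{"linear":[-0.3,-0.3,0],"rot":[0,0,0],"hand":1},{"linear":[0,0,0],"rot":[0,0,0],"hand":1}]'; cat > look.py <<'E'
import sys
from h import *
pose(); s=snap('wrist'); save(s,sys.argv[1])
for o in sleeves(s): print(*o)
s=snap('top'); save(s,sys.argv[1]+'t')
E
python3 look.py w5
```

```text
clock: 10.82
tool_pos: [0.4062, -0.3476, 0.2055]
orientation: [-123.0, 89.6, -32.9]
force: [0.6, 0.9, -0.1]
opening: 0.0877
t 10.82 p [ 0.4062 -0.3476  0.2055] toolx [ 0.006 -0.004 -1.   ] jaw [-1.    -0.002 -0.006] open 0.0877 F [ 0.6  0.9 -0.1] q [-19.5   8.  -19.2   0.1 -62.5  19.5]
[ 0.4125 -0.2397] 0.0195 [210. 127.  28.] (250, 267)
[ 0.6249 -0.3313] 0.0216 [ 23.  59. 117.] (57, 192)
[ 0.5165 -0.3475] 0.0254 [25. 25. 28.] (152, 177)
[ 0.4089 -0.373 ] 0.0243 [217. 196.  46.] (254, 153)
```

View pics/w5t.png

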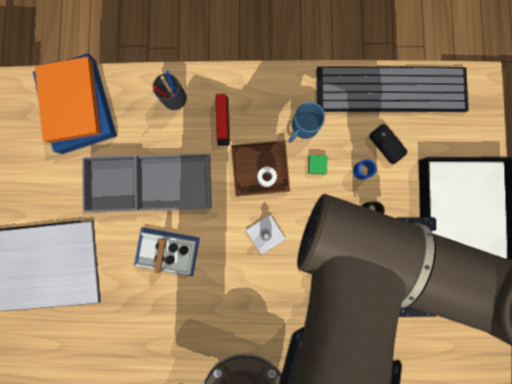

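```bash
python3 -m crank '[{"linear":[0.06,-0.4,-0.3],"rot":[0.04,0.07,0],"hand":1},{"linear":[0,0,-0.7],"rot":[0,0,0],"hand":1},{"linear":[0,0,-0.7],"rot":[0,0,0],"hand":1},{"linear":[0,0,-0.4],"rot":[0,0,0],"hand":1},{"linear":[0,0,0],"rot":[0,0,0],"hand":1}]'; python3 -c "
from h import *; pose()"
```

```text
clock: 11.55
tool_pos: [0.4168, -0.3681, 0.0773]
orientation: [-119.4, 89.8, -28.7]
force: [0.2, 0.8, 1.5]
opening: 0.0879
t 11.55 p [ 0.4168 -0.3681  0.0773] toolx [ 0.004 -0.002 -1.   ] jaw [-1.    -0.011 -0.004] open 0.0879 F [0.2 0.8 1.5] q [-21.2  17.6 -25.5   0.  -46.6  21.9]
```

```bash
python3 -m crank '[{"linear":[-0.11,-0.06,-0.3],"rot":[0,0.04,-0.12],"hand":1},{"linear":[0,0,-0.3],"rot":[0,0,0],"hand":1},{"linear":[0,0,-0.17],"rot":[0,0,0],"hand":1},{"linear":[0,0,0],"rot":[0,0,0],"hand":0.3},{"linear":[0,0,0],"rot":[0,0,0],"hand":0.3},{"linear":[0,0,0],"rot":[0,0,0],"hand":0.3},{"linear":[0,0,0],"rot":[0,0,0],"hand":0.3},{"linear":[0,0,0],"rot":[0,0,0],"hand":0.3},{"linear":[0,0,0],"rot":[0,0,0],"hand":0.3}]'; python3 -c "
from h import *; pose()"
```

```text
clock: 12.68
tool_pos: [0.417, -0.3719, 0.037]
orientation: [-128.6, 89.3, -38.2]
force: [-0.3, -0.1, -0.5]
opening: 0.0498
t 12.68 p [ 0.417  -0.3719  0.037 ] toolx [ 0.009 -0.007 -1.   ] jaw [-1.    -0.006 -0.009] open 0.0498 F [-0.3 -0.1 -0.5] q [-21.5  20.7 -27.8   0.3 -40.9  21.7]
```

```bash
python3 -m crank '[{"linear":[0,0,0.4],"rot":[0,0,0],"hand":0.3},{"linear":[0,0,0.8],"rot":[0,0,0],"hand":0.3},{"linear":[0,0,0.7],"rot":[0,0,0],"hand":0.3},{"linear":[0.1,0.8,0],"rot":[0,0,0],"hand":0.3},{"linear":[0.1,0.8,0],"rot":[0,0,0],"hand":0.3},{"linear":[0.1,0.8,0],"rot":[0,0,0],"hand":0.3},{"linear":[0.1,0.8,0],"rot":[0,0,0],"hand":0.3},{"linear":[0.1,0.8,0],"rot":[0,0,0],"hand":0.3},{"linear":[0.1,0.8,0],"rot":[0,0,0],"hand":0.3},{"linear":[0,0.3,0],"rot":[0,0,0],"hand":0.3},{"linear":[0,0,0],"rot":[0,0,0],"hand":0.3},{"linear":[0,0,0],"rot":[0,0,0],"hand":0.3}]'; python3 -c "
from h import *; pose()"
```

```text
clock: 14.18
tool_pos: [0.4525, -0.0571, 0.1547]
orientation: [-114.8, 89.3, -24.6]
force: [0.6, -0.2, -0.5]
opening: 0.0498
t 14.18 p [ 0.4525 -0.0571  0.1547] toolx [ 0.011 -0.005 -1.   ] jaw [-1.    -0.004 -0.011] open 0.0498 F [ 0.6 -0.2 -0.5] q [ 18.1   2.8 -32.6   0.6 -54.1 -18.2]
```

```bash
python3 -m crank '[{"linear":[0.02,-0.04,-0.15],"rot":[0,0,0],"hand":0.3},{"linear":[0,0,-0.2],"rot":[0,0,0],"hand":0.3},{"linear":[0,0,0],"rot":[0,0,0],"hand":0.3}]'; python3 -c "
from h import *; pose();save(snap('scene'),'s6',(140,90,300,210),4)"
```

```text
clock: 14.55
tool_pos: [0.453, -0.0616, 0.1316]
orientation: [-118.7, 89.3, -28.6]
force: [-0.8, 0.7, -0.6]
opening: 0.05
t 14.55 p [ 0.453  -0.0616  0.1316] toolx [ 0.01  -0.005 -1.   ] jaw [-1.    -0.001 -0.01 ] open 0.05 F [-0.8  0.7 -0.6] q [ 17.5   4.6 -34.2   0.6 -50.7 -17.8]
```

View pics/s6.png

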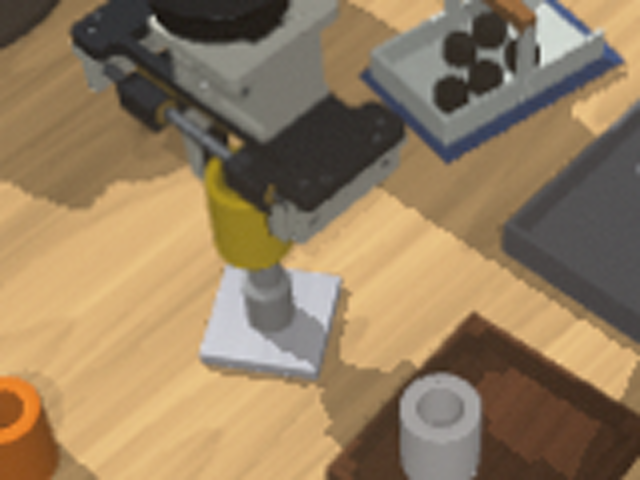

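```bash
python3 -m crank '[{"linear":[0.02,0.02,-0.2],"rot":[0,0,0],"hand":0.3},{"linear":[0,0,-0.2],"rot":[0,0,0],"hand":0.3}]'; python3 -m crank '[{"linear":[0,0,-0.15],"rot":[0,0,0],"hand":0.3}]'
```

```text
clock: 14.85
tool_pos: [0.4554, -0.0604, 0.1075]
orientation: [-111.3, 89.2, -21.3]
force: [-1.4, 0.6, -0.9]
opening: 0.0499
clock: 14.98
tool_pos: [0.4551, -0.0604, 0.0974]
orientation: [-113.1, 89.2, -23.0]
force: [-0.0, 0.5, -0.8]
opening: 0.0494
```

```bash
python3 -m crank '[{"linear":[0,0,-0.1],"rot":[0,0,0],"hand":0.3}]'; python3 -m crank '[{"linear":[0,0,-0.08],"rot":[0,0,0],"hand":0.3}]'
```

```text
clock: 15.1
tool_pos: [0.4548, -0.0604, 0.0906]
orientation: [-115.9, 89.3, -25.8]
force: [-0.0, -0.1, -1.4]
opening: 0.05
clock: 15.22
tool_pos: [0.4548, -0.0604, 0.0853]
orientation: [-117.0, 89.3, -26.9]
force: [0.4, 0.1, -0.8]
opening: 0.0502
```

```bash
python3 -m crank '[{"linear":[0,0,-0.06],"rot":[0,0,0],"hand":0.3}]'; python3 -m crank '[{"linear":[0,0,-0.06],"rot":[0,0,0],"hand":0.3}]'
```

```text
clock: 15.35
tool_pos: [0.4548, -0.0602, 0.0815]
orientation: [-116.1, 89.3, -26.0]
force: [-2.0, 2.2, 1.8]
opening: 0.0498
clock: 15.48
tool_pos: [0.4548, -0.06, 0.0778]
orientation: [-114.1, 89.3, -24.0]
force: [-0.8, 3.5, 1.9]
opening: 0.0501
```

```bash
python3 -m crank '[{"linear":[-0.005,0.02,-0.1],"rot":[0,0,0],"hand":0.3}]'; python3 -m crank '[{"linear":[0,0,-0.1],"rot":[0,0,0],"hand":0.3}]'; python3 -m crank '[{"linear":[0,0,-0.1],"rot":[0,0,0],"hand":0.3}]'
```

```text
clock: 15.6
tool_pos: [0.4548, -0.0587, 0.0718]
orientation: [-111.8, 89.3, -21.8]
force: [0.5, -0.5, -0.9]
opening: 0.0499
clock: 15.72
tool_pos: [0.4549, -0.0586, 0.0654]
orientation: [-111.6, 89.2, -21.5]
force: [0.1, -0.5, -0.3]
opening: 0.0499
clock: 15.85
tool_pos: [0.4549, -0.0587, 0.059]
orientation: [-111.6, 89.2, -21.5]
force: [-0.9, 1.3, 0.3]
opening: 0.0498
```

```bash
python3 -m crank '[{"linear":[0,0,-0.1],"rot":[0,0,0],"hand":0.3}]'; python3 -m crank '[{"linear":[0,0,-0.06],"rot":[0,0,0],"hand":0.3}]'; python3 -m crank '[{"linear":[0,0,-0.03],"rot":[0,0,0],"hand":0.3}]'
```

```text
clock: 15.98
tool_pos: [0.4548, -0.0587, 0.0525]
orientation: [-112.2, 89.3, -22.1]
force: [-0.8, 2.2, 0.2]
opening: 0.0497
clock: 16.1
tool_pos: [0.4547, -0.0587, 0.0484]
orientation: [-113.6, 89.3, -23.5]
force: [-5.9, 4.1, 18.2]
opening: 0.0497
clock: 16.23
tool_pos: [0.4543, -0.0587, 0.0476]
orientation: [-117.9, 89.3, -27.8]
force: [-16.5, 11.0, 38.8]
opening: 0.0496
```

```bash
python3 -m crank '[{"linear":[0,0,0.1],"rot":[0,0,0],"hand":0.3},{"linear":[0,0,0.5],"rot":[0,0,0],"hand":0.3},{"linear":[0,0,0.6],"rot":[0,0,0],"hand":0.3},{"linear":[0,0,0.5],"rot":[0,0,0],"hand":0.3},{"linear":[0,0,0],"rot":[0,0,0],"hand":0.3}]'; python3 - <<'E'
from h import *
pose()
for n in ("top","scene"):
    s=snap(n); C=cloud(s); save(s,n+'7')
    m=((C[...,2]>.022)&(C[...,2]<.056)&(C[...,0]>.5)&(C[...,0]<.69)&(C[...,1]>.1)&(C[...,1]<.47)).astype(np.uint8)
    k,l,st,ce=cv2.connectedComponentsWithStats(m,connectivity=8)
    i=1+np.argmax(st[1:,4]); mm=l==i
    for lo,hi in ((.042,.056),(.024,.035)):
        q=mm&(C[...,2]>lo)&(C[...,2]<hi); P=C[q]; 
        print(n,st[i],lo,len(P),cv2.minAreaRect((P[:,:2]*1000).astype(np.float32)),P.min(0),P.max(0))
E
```

```text
clock: 16.85
tool_pos: [0.4543, -0.0592, 0.1528]
orientation: [-120.9, 89.3, -30.8]
force: [-0.1, 0.6, -0.7]
opening: 0.0498
t 16.85 p [ 0.4543 -0.0592  0.1528] toolx [ 0.011 -0.006 -1.   ] jaw [-1.    -0.002 -0.011] open 0.0498 F [-0.1  0.6 -0.7] q [ 17.8   3.2 -32.5   0.7 -53.8 -18.1]
top [  82  154  126   59 1185] 0.042 539 ((591.5488891601562, 362.9253845214844), (151.6665802001953, 149.86695861816406), 1.845296859741211) [0.51362684 0.28681263 0.04211185] [0.66826802 0.44013554 0.05435554]
top [  82  154  126   59 1185] 0.024 480 ((594.0501708984375, 266.0425109863281), (150.83290100097656, 336.343994140625), 1.7661499977111816) [0.51364505 0.10003492 0.02400843] [0.67244383 0.43591503 0.03493864]
scene [ 268   76  112  101 1450] 0.042 516 ((593.02490234375, 364.33544921875), (153.07318115234375, 158.1265106201172), 1.8157912492752075) [0.51571139 0.28606212 0.0420163 ] [0.67029062 0.44527998 0.05475846]
scene [ 268   76  112  101 1450] 0.024 618 ((596.1500244140625, 269.2691650390625), (152.72454833984375, 341.5892333984375), 1.3093070983886719) [0.5198038  0.10007417 0.02403064] [0.67573873 0.44089211 0.03493471]
```

View pics/top7.png

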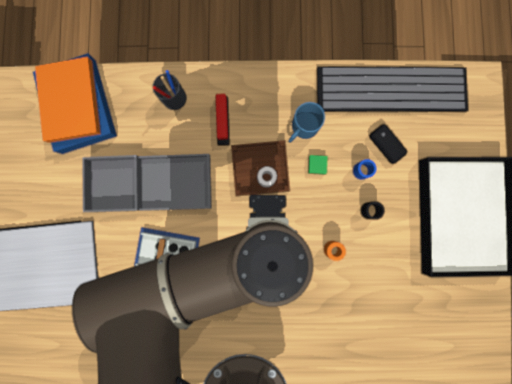

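```bash
python3 -m crank '[{"linear":[0.34,0.75,0],"rot":[0,0,0],"hand":0.3},{"linear":[0.34,0.75,0],"rot":[0,0,0],"hand":0.3},{"linear":[0.34,0.75,0],"rot":[0,0,0],"hand":0.3},{"linear":[0.34,0.75,0],"rot":[0,0,0],"hand":0.3},{"linear":[0.34,0.75,0],"rot":[0,0,0],"hand":0.3},{"linear":[0.34,0.75,0],"rot":[0,0,0],"hand":0.3},{"linear":[0.32,0.75,0],"rot":[0,0,0],"hand":0.3},{"linear":[0,0,0],"rot":[0,0,0],"hand":0.3},{"linear":[0,0,0],"rot":[0,0,0],"hand":0.3}]'; python3 -c "
from h import *; pose()"
```

```text
clock: 18.08
tool_pos: [0.5913, 0.2622, 0.135]
orientation: [148.3, 88.7, -121.9]
force: [0.0, 0.5, -1.0]
opening: 0.05
t 18.07 p [0.5913 0.2622 0.135 ] toolx [-0.012 -0.019 -1.   ] jaw [-1.     0.002  0.012] open 0.05 F [ 0.   0.5 -1. ] q [ 41.4  22.4  -9.2   0.4 -59.6 -41.7]
```

```bash
python3 -m crank '[{"linear":[0.08,-0.1,-0.1],"rot":[0.14,-0.24,0],"hand":0.3},{"linear":[0,0,-0.5],"rot":[0,0,0],"hand":0.3},{"linear":[0,0,-0.5],"rot":[0,0,0],"hand":0.3},{"linear":[0,0,-0.2],"rot":[0,0,0],"hand":0.3},{"linear":[0,0,0],"rot":[0,0,0],"hand":0.3}]'; python3 -c "
from h import *; pose(); save(snap('scene'),'s8',(220,60,390,190),4)"
```

```text
clock: 18.7
tool_pos: [0.5943, 0.2507, 0.0538]
orientation: [-137.2, 89.4, -47.5]
force: [-0.7, 0.3, 0.2]
opening: 0.0502
t 18.7 p [0.5943 0.2507 0.0538] toolx [ 0.008 -0.008 -1.   ] jaw [-1.     0.006 -0.008] open 0.0502 F [-0.7  0.3  0.2] q [ 40.6  26.3 -15.4   0.9 -48.3 -41.5]
```

View pics/s8.png

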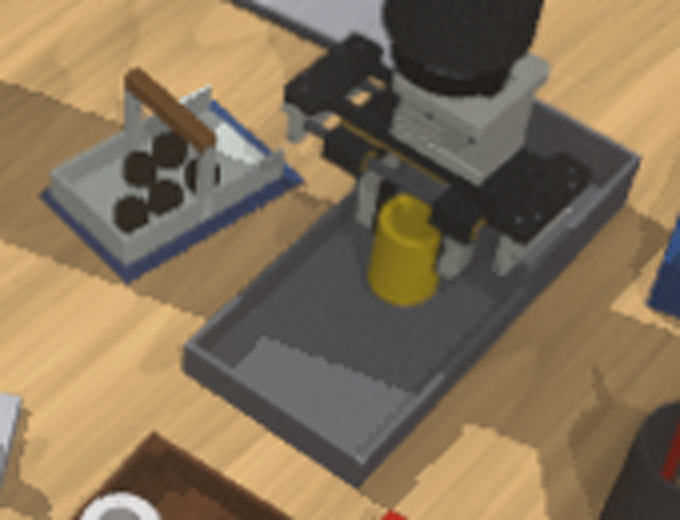

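```bash
python3 -m crank '[{"linear":[0.02,0.08,-0.1],"rot":[0,0,0],"hand":0.3},{"linear":[0,0,-0.08],"rot":[0,0,0],"hand":0.3}]'; python3 -m crank '[{"linear":[0,0,-0.04],"rot":[0,0,0],"hand":0.3}]'
```

```text
clock: 19.0
tool_pos: [0.5972, 0.2569, 0.0456]
orientation: [-114.4, 89.3, -24.7]
force: [-0.2, -0.1, -1.3]
opening: 0.05
clock: 19.12
tool_pos: [0.5973, 0.2572, 0.0432]
orientation: [-112.6, 89.3, -22.9]
force: [-0.3, -0.7, -0.1]
opening: 0.0497
```

```bash
python3 -m crank '[{"linear":[0,0,-0.03],"rot":[0,0,0],"hand":0.3},{"linear":[0,0,0],"rot":[0,0,0],"hand":0.7},{"linear":[0,0,0],"rot":[0,0,0],"hand":0.7},{"linear":[0,0,0],"rot":[0,0,0],"hand":0.7},{"linear":[0,0,0.4],"rot":[0,0,0],"hand":0.7},{"linear":[0,0,0.7],"rot":[0,0.1,0],"hand":0.7},{"linear":[0,0,0.8],"rot":[0,0,0],"hand":0.8},{"linear":[-0.3,-0.8,0.7],"rot":[0,0,0],"hand":1},{"linear":[-0.3,-0.8,0],"rot":[0,0,0],"hand":1},{"linear":[-0.3,-0.8,0],"rot":[0,0,0],"hand":1},{"linear":[-0.3,-0.8,0],"rot":[0,0,0],"hand":1},{"linear":[-0.3,-0.8,0],"rot":[0,0,0],"hand":1},{"linear":[-0.3,-0.8,0],"rot":[0,0,0],"hand":1},{"linear":[-0.3,-0.8,0],"rot":[0,0,0],"hand":1},{"linear":[-0.3,-0.8,0],"rot":[0,0,0],"hand":1},{"linear":[-0.3,-0.8,0],"rot":[0,0,0],"hand":1},{"linear":[-0.2,-0.4,0],"rot":[0,0,0],"hand":1},{"linear":[0,0,0],"rot":[0,0,0],"hand":1}]'; python3 look.py w9
```

```text
clock: 21.38
tool_pos: [0.4175, -0.2083, 0.2028]
orientation: [-110.6, 89.2, -20.7]
force: [0.2, -0.2, -1.0]
opening: 0.0877
t 21.38 p [ 0.4175 -0.2083  0.2028] toolx [ 0.013 -0.005 -1.   ] jaw [-1.     0.003 -0.013] open 0.0877 F [ 0.2 -0.2 -1. ] q [ -2.    1.1 -27.3   0.3 -60.9   1.7]
[ 0.4123 -0.2425] 0.0242 [209. 128.  32.] (262, 145)
[ 0.6255 -0.3262] 0.0261 [ 34.  91. 168.] (47, 62)
[ 0.5166 -0.3454] 0.0251 [36. 36. 40.] (152, 38)
```

View pics/w9t.png

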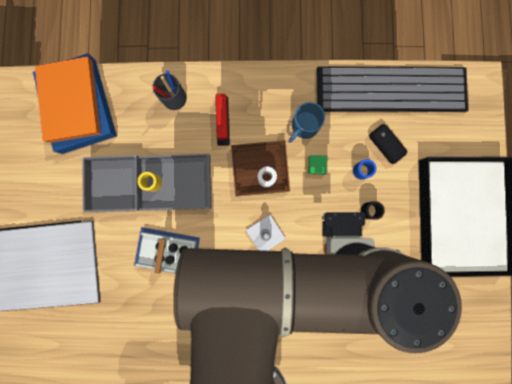

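```bash
python3 -m crank '[{"linear":[-0.08,-0.5,-0.2],"rot":[0.06,0.15,0],"hand":1},{"linear":[0,0,-0.7],"rot":[0,0,0],"hand":1},{"linear":[0,0,-0.7],"rot":[0,0,0],"hand":1},{"linear":[0,0,-0.5],"rot":[0,0,0],"hand":1},{"linear":[0,0,0],"rot":[0,0,0],"hand":1}]'; python3 -c "
from h import *; pose()"
```

```text
clock: 22.1
tool_pos: [0.4177, -0.2343, 0.0753]
orientation: [-93.9, 89.7, -3.5]
force: [-0.1, 0.2, 0.4]
opening: 0.0876
t 22.1 p [ 0.4177 -0.2343  0.0753] toolx [ 0.004 -0.    -1.   ] jaw [-1.    -0.006 -0.004] open 0.0876 F [-0.1  0.2  0.4] q [ -5.7  11.2 -35.1  -0.  -43.4   6. ]
```

```bash
python3 -m crank '[{"linear":[-0.1,-0.14,-0.3],"rot":[0,0.04,-0.06],"hand":1},{"linear":[0,0,-0.3],"rot":[0,0,0],"hand":1},{"linear":[-0.02,0,-0.18],"rot":[0,0.03,0],"hand":1},{"linear":[0,0,0],"rot":[0,0,0],"hand":0.8}]'; python3 -c "
from h import *; pose()"
```

```text
clock: 22.6
tool_pos: [0.4157, -0.2417, 0.0321]
orientation: [-116.5, 89.7, -26.1]
force: [-0.6, -0.1, -0.1]
opening: 0.0818
t 22.6 p [ 0.4157 -0.2417  0.0321] toolx [ 0.005 -0.002 -1.   ] jaw [-1.    -0.006 -0.005] open 0.0818 F [-0.6 -0.1 -0.1] q [ -6.6  15.2 -37.6   0.2 -36.9   6.8]
```

Close, lift, and move toward the gauge (target TCP about (0.455, −0.059)).

```bash
python3 -m crank '[{"linear":[-0.03,-0.01,0],"rot":[0,0,0],"hand":0.3},{"linear":[0,0,0],"rot":[0,0,0],"hand":0.3},{"linear":[0,0,0],"rot":[0,0,0],"hand":0.3},{"linear":[0,0,0],"rot":[0,0,0],"hand":0.3},{"linear":[0,0,0],"rot":[0,0,0],"hand":0.3},{"linear":[0,0,0],"rot":[0,0,0],"hand":0.3}]'; python3 -c "
from h import *; pose()"; python3 -m crank '[{"linear":[0,0,0.4],"rot":[0,0,0],"hand":0.3},{"linear":[0,0,0.8],"rot":[0,0,0],"hand":0.3},{"linear":[0,0,0.7],"rot":[0,0,0],"hand":0.3},{"linear":[0.16,0.7,0],"rot":[0,0,0],"hand":0.3},{"linear":[0.16,0.8,0],"rot":[0,0,0],"hand":0.3},{"linear":[0.16,0.8,0],"rot":[0,0,0],"hand":0.3},{"linear":[0.16,0.6,0],"rot":[0,0,0],"hand":0.3},{"linear":[0,0,0],"rot":[0,0,0],"hand":0.3},{"linear":[0,0,0],"rot":[0,0,0],"hand":0.3}]'; python3 -c "
from h import *; pose()"
```

```text
clock: 23.35
tool_pos: [0.4153, -0.2423, 0.0344]
orientation: [-110.1, 89.5, -19.7]
force: [0.0, -0.4, -0.2]
opening: 0.0488
t 23.35 p [ 0.4153 -0.2423  0.0344] toolx [ 0.008 -0.003 -1.   ] jaw [-1.    -0.006 -0.008] open 0.0488 F [ 0.  -0.4 -0.2] q [ -6.7  14.9 -37.6   0.2 -37.    6.9]
clock: 24.48
tool_pos: [0.4532, -0.0634, 0.1519]
orientation: [-101.6, 89.6, -11.4]
force: [-0.3, 0.1, -1.0]
opening: 0.049
t 24.48 p [ 0.4532 -0.0634  0.1519] toolx [ 0.008 -0.002 -1.   ] jaw [-1.    -0.004 -0.008] open 0.049 F [-0.3  0.1 -1. ] q [ 17.    3.3 -32.3   0.3 -54.  -16.9]
```

```bash
python3 -m crank '[{"linear":[0.02,0.07,-0.1],"rot":[0,0,0],"hand":0.3},{"linear":[0,0,-0.25],"rot":[0,0,0],"hand":0.3}]';python3 -m crank '[{"linear":[0,0,-0.2],"rot":[0,0,0],"hand":0.3},{"linear":[0,0,-0.2],"rot":[0,0,0],"hand":0.3}]'
```

```text
clock: 24.72
tool_pos: [0.4547, -0.0601, 0.1308]
orientation: [-96.9, 89.5, -6.8]
force: [0.4, -0.5, 0.0]
opening: 0.0486
clock: 24.98
tool_pos: [0.4541, -0.0611, 0.105]
orientation: [-98.5, 89.5, -8.5]
force: [0.7, 0.2, -0.5]
opening: 0.0486
```

```bash
python3 -m crank '[{"linear":[0.01,0.03,-0.15],"rot":[0,0,0],"hand":0.3},{"linear":[0,0,-0.1],"rot":[0,0,0],"hand":0.3}]';python3 -m crank '[{"linear":[0,0,-0.08],"rot":[0,0,0],"hand":0.3}]';python3 -m crank '[{"linear":[0,0,-0.05],"rot":[0,0,0],"hand":0.3}]'
```

```text
clock: 25.22
tool_pos: [0.4543, -0.0597, 0.0884]
orientation: [-103.5, 89.6, -13.5]
force: [1.0, 0.1, -0.5]
opening: 0.0487
clock: 25.35
tool_pos: [0.4545, -0.0599, 0.0837]
orientation: [-108.7, 89.6, -18.7]
force: [-10.0, -0.4, 38.1]
opening: 0.0487
clock: 25.48
tool_pos: [0.4553, -0.0603, 0.083]
orientation: [-117.5, 89.5, -27.4]
force: [-12.0, 0.6, 44.4]
opening: 0.0492
```

```bash
python3 -m crank '[{"linear":[-0.01,0.01,0.05],"rot":[0,0,0],"hand":0.3},{"linear":[0,0,0],"rot":[0,0,0],"hand":0.7},{"linear":[0,0,0],"rot":[0,0,0],"hand":0.7},{"linear":[0,0,0],"rot":[0,0,0],"hand":0.7}]'; python3 -c "
from h import *; pose(); save(snap('scene'),'s10',(140,90,300,210),4)"
```

```text
clock: 25.98
tool_pos: [0.4555, -0.0595, 0.0868]
orientation: [-109.8, 89.4, -19.7]
force: [0.5, -0.2, 0.1]
opening: 0.0611
t 25.98 p [ 0.4555 -0.0595  0.0868] toolx [ 0.01  -0.004 -1.   ] jaw [-1.    -0.002 -0.01 ] open 0.0611 F [ 0.5 -0.2  0.1] q [ 17.6   8.3 -37.2   0.5 -44.  -17.8]
```

View pics/s10.png

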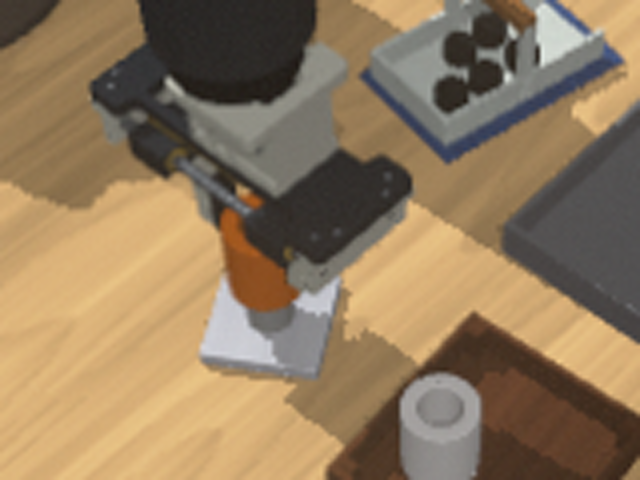

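```bash
python3 -m crank '[{"linear":[0,0,-0.05],"rot":[0,0.05,0],"hand":0.7},{"linear":[0,0,0],"rot":[0,0,0],"hand":0.3},{"linear":[0,0,0],"rot":[0,0,0],"hand":0.3},{"linear":[0,0,0],"rot":[0,0,0],"hand":0.3}]'; python3 -m crank '[{"linear":[0,0,0.4],"rot":[0,0,0],"hand":0.3},{"linear":[0,0,0.6],"rot":[0,0,0],"hand":0.3},{"linear":[0.2,0.1,0.1],"rot":[0,0,0],"hand":0.3},{"linear":[0.7,0.2,0],"rot":[0,0,0],"hand":0.3},{"linear":[0.7,0.2,0],"rot":[0,0,0],"hand":0.3},{"linear":[0.7,0.2,0],"rot":[0,0,0],"hand":0.3},{"linear":[0.6,0.12,0],"rot":[0,0,0],"hand":0.3},{"linear":[0,0,0],"rot":[0,0,0],"hand":0.3},{"linear":[0,0,0],"rot":[0,0,0],"hand":0.3}]'; python3 -c "
from h import *; pose()"
```

```text
clock: 26.52
tool_pos: [0.4552, -0.0596, 0.0832]
orientation: [-134.1, 89.7, -44.0]
force: [-0.8, 0.2, 1.7]
opening: 0.0495
clock: 27.65
tool_pos: [0.6332, -0.0079, 0.1451]
orientation: [156.3, 89.8, -113.7]
force: [-0.0, -0.1, -1.6]
opening: 0.0496
t 27.65 p [ 0.6332 -0.0079  0.1451] toolx [-0.002 -0.004 -1.   ] jaw [-1.    -0.001  0.002] open 0.0496 F [-0.  -0.1 -1.6] q [ 17.   20.2 -11.1   0.2 -58.8 -17.1]
```

Offset 0.033; target TCP z about 0.039.

```bash
python3 -m crank '[{"linear":[-0.02,-0.02,-0.6],"rot":[0.04,-0.06,0],"hand":0.3},{"linear":[0,0,-0.6],"rot":[0,0,0],"hand":0.3},{"linear":[0,0,-0.3],"rot":[0,0,0],"hand":0.3},{"linear":[0,0,-0.12],"rot":[0,0,0],"hand":0.3}]'; python3 -m crank '[{"linear":[0,0,-0.04],"rot":[0,0,0],"hand":0.3}]'; python3 -c "
from h import *; pose()"
```

```text
clock: 28.15
tool_pos: [0.6294, -0.0096, 0.0463]
orientation: [-83.5, 89.7, 6.5]
force: [-0.2, -1.0, -0.4]
opening: 0.0489
clock: 28.28
tool_pos: [0.629, -0.0097, 0.0439]
orientation: [-84.3, 89.7, 5.8]
force: [0.0, 0.8, -0.2]
opening: 0.0491
t 28.27 p [ 0.629  -0.0097  0.0439] toolx [ 0.005  0.001 -1.   ] jaw [-1.    -0.    -0.005] open 0.0491 F [ 0.   0.8 -0.2] q [ 16.9  25.7 -17.8   0.1 -46.2 -16.9]
```

```bash
python3 -m crank '[{"linear":[0.02,0,-0.05],"rot":[0,0,0],"hand":0.3}]'; python3 -m crank '[{"linear":[0,0,-0.04],"rot":[0,0,0],"hand":0.3}]'
```

```text
clock: 28.4
tool_pos: [0.6306, -0.0097, 0.0417]
orientation: [-83.1, 89.6, 7.0]
force: [0.1, -0.0, 0.5]
opening: 0.0493
clock: 28.52
tool_pos: [0.6311, -0.0096, 0.0399]
orientation: [-82.1, 89.6, 7.9]
force: [1.1, -0.3, -0.4]
opening: 0.0491
```

```bash
python3 -m crank '[{"linear":[0,0,-0.03],"rot":[0,0,0],"hand":0.3},{"linear":[0,0,0],"rot":[0,0,0],"hand":0.7},{"linear":[0,0,0],"rot":[0,0,0],"hand":0.7},{"linear":[0,0,0],"rot":[0,0,0],"hand":0.7},{"linear":[0,0,0.5],"rot":[0,0,0],"hand":0.7},{"linear":[0,0,0.8],"rot":[0,0.06,0],"hand":0.8},{"linear":[0,-0.4,0.8],"rot":[0,0,0],"hand":0.8},{"linear":[0,-0.75,0.5],"rot":[0,0,0],"hand":0.8},{"linear":[0,-0.75,0],"rot":[0,0,0],"hand":0.8},{"linear":[0,-0.75,0],"rot":[0,0,0],"hand":0.8},{"linear":[0,-0.75,0],"rot":[0,0,0],"hand":0.8},{"linear":[0,-0.75,0],"rot":[0,0,0],"hand":0.8},{"linear":[0,-0.6,0],"rot":[0,0,0],"hand":0.8},{"linear":[0,0,0],"rot":[0,0,0],"hand":0.8}]'; python3 look.py w11
```

```text
clock: 30.28
tool_pos: [0.6307, -0.3032, 0.2011]
orientation: [-93.5, 89.7, -3.3]
force: [-0.9, 0.4, -0.2]
opening: 0.0701
t 30.27 p [ 0.6307 -0.3032  0.2011] toolx [ 0.006 -0.    -1.   ] jaw [-1.    -0.003 -0.006] open 0.0701 F [-0.9  0.4 -0.2] q [ -9.8  23.5   1.9  -0.  -68.   10. ]
[ 0.6301 -0.3272] 0.0243 [ 54. 124. 215.] (257, 155)
[ 0.5204 -0.3468] 0.025 [129. 100.  78.] (366, 136)
```

View pics/w11.png

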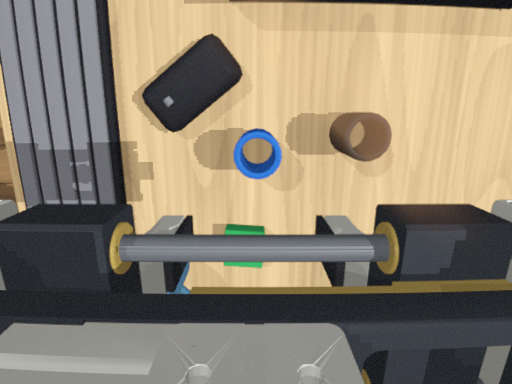

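View pics/w11t.png

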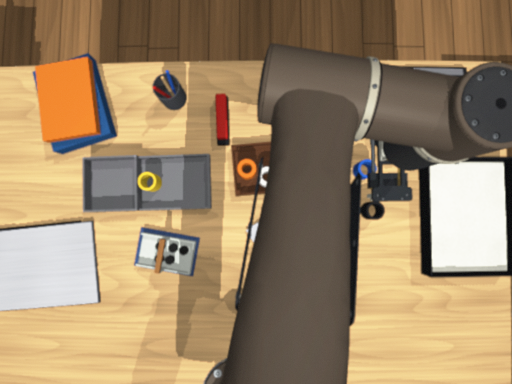

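```bash
python3 -m crank '[{"linear":[-0.02,-0.38,-0.2],"rot":[0,0.06,0],"hand":0.8},{"linear":[0,0,-0.7],"rot":[0,0,0],"hand":0.8},{"linear":[0,0,-0.7],"rot":[0,0,0],"hand":0.8},{"linear":[0,0,-0.4],"rot":[0,0,0],"hand":0.8},{"linear":[0,0,0],"rot":[0,0,0],"hand":0.8}]'; python3 -c "
from h import *; pose()"
```

```text
clock: 31.0
tool_pos: [0.6302, -0.3217, 0.0776]
orientation: [-88.6, 89.9, 2.0]
force: [0.6, -0.1, 0.4]
opening: 0.0701
t 31.0 p [ 0.6302 -0.3217  0.0776] toolx [ 0.001  0.    -1.   ] jaw [-1.    -0.011 -0.001] open 0.0701 F [ 0.6 -0.1  0.4] q [-11.3  29.9  -4.9  -0.  -55.1  11.9]
```

```bash
python3 -m crank '[{"linear":[-0.01,-0.09,-0.3],"rot":[0,0,-0.12],"hand":0.8},{"linear":[0,0,-0.3],"rot":[0,0,0],"hand":0.8},{"linear":[-0.01,0,-0.18],"rot":[0,0,0],"hand":0.8}]'; python3 -c "
from h import *; pose()"; python3 -m crank '[{"linear":[0,0,0],"rot":[0,0,0],"hand":0.3},{"linear":[0,0,0],"rot":[0,0,0],"hand":0.3},{"linear":[0,0,0],"rot":[0,0,0],"hand":0.3},{"linear":[0,0,0],"rot":[0,0,0],"hand":0.3}]'
```

```text
clock: 31.38
tool_pos: [0.631, -0.3275, 0.0312]
orientation: [-104.1, 89.7, -14.0]
force: [0.4, 0.2, 0.5]
opening: 0.07
t 31.38 p [ 0.631  -0.3275  0.0312] toolx [ 0.006 -0.001 -1.   ] jaw [-1.    -0.001 -0.006] open 0.07 F [0.4 0.2 0.5] q [-11.8  32.7  -6.9   0.  -50.   11.8]
clock: 31.88
tool_pos: [0.6312, -0.3276, 0.0315]
orientation: [-105.4, 89.6, -15.3]
force: [0.4, 0.2, -0.5]
opening: 0.0489
```

```bash
python3 -m crank '[{"linear":[0,0,0.4],"rot":[0,0,0],"hand":0.3},{"linear":[0,0,0.8],"rot":[0,0,0],"hand":0.3},{"linear":[0,0,0.8],"rot":[0,0,0],"hand":0.3},{"linear":[-0.49,0.74,0],"rot":[0,0,0],"hand":0.3},{"linear":[-0.49,0.74,0],"rot":[0,0,0],"hand":0.3},{"linear":[-0.49,0.74,0],"rot":[0,0,0],"hand":0.3},{"linear":[-0.49,0.74,0],"rot":[0,0,0],"hand":0.3},{"linear":[-0.49,0.74,0],"rot":[0,0,0],"hand":0.3},{"linear":[-0.44,0.7,0],"rot":[0,0,0],"hand":0.3},{"linear":[0,0,0],"rot":[0,0,0],"hand":0.3},{"linear":[0,0,0],"rot":[0,0,0],"hand":0.3}]'; python3 -c "
from h import *; pose()"
```

```text
clock: 33.25
tool_pos: [0.4536, -0.057, 0.1585]
orientation: [-89.3, 89.1, 0.8]
force: [0.0, -1.7, -0.6]
opening: 0.0489
t 33.25 p [ 0.4536 -0.057   0.1585] toolx [ 0.016  0.    -1.   ] jaw [-1.    -0.002 -0.016] open 0.0489 F [ 0.  -1.7 -0.6] q [ 17.9   2.5 -32.2   0.3 -54.4 -18. ]
```

```bash
python3 -m crank '[{"linear":[0.02,-0.02,-0.1],"rot":[0,0.11,0],"hand":0.3},{"linear":[0,0,-0.3],"rot":[0,0,0],"hand":0.3},{"linear":[0,0,0],"rot":[0,0,0],"hand":0.3}]'; python3 -c "
from h import *; pose()"
```

```text
clock: 33.62
tool_pos: [0.4563, -0.0603, 0.1333]
orientation: [-90.5, 89.7, -0.6]
force: [-0.2, 0.0, -0.3]
opening: 0.0487
t 33.62 p [ 0.4563 -0.0603  0.1333] toolx [ 0.005 -0.    -1.   ] jaw [-1.     0.002 -0.005] open 0.0487 F [-0.2  0.  -0.3] q [ 17.2   4.9 -33.3   0.1 -51.4 -17.4]
```

```bash
python3 -m crank '[{"linear":[-0.02,0.02,-0.2],"rot":[0,0,0],"hand":0.3},{"linear":[0,0,-0.2],"rot":[0,0,0],"hand":0.3}]';python3 -m crank '[{"linear":[0,0,-0.2],"rot":[0,0,0],"hand":0.3},{"linear":[0,0,-0.1],"rot":[0,0,0],"hand":0.3}]'
```

```text
clock: 33.88
tool_pos: [0.4562, -0.0598, 0.1088]
orientation: [-89.8, 89.6, 0.0]
force: [0.1, 0.1, -0.4]
opening: 0.0493
clock: 34.12
tool_pos: [0.4558, -0.06, 0.0888]
orientation: [-93.4, 89.7, -3.6]
force: [0.3, 0.0, -0.7]
opening: 0.0488
```

Bottom is at about 0.057. A tight sleeve would stop at a TCP of about 0.081.

```bash
python3 -m crank '[{"linear":[-0.01,0.01,-0.1],"rot":[0,0,0],"hand":0.3}]';python3 -m crank '[{"linear":[0,0,-0.05],"rot":[0,0,0],"hand":0.3}]';python3 -m crank '[{"linear":[0,0,-0.05],"rot":[0,0,0],"hand":0.3}]'
```

```text
clock: 34.25
tool_pos: [0.4553, -0.0593, 0.0824]
orientation: [-94.5, 89.7, -4.7]
force: [0.4, -0.8, -0.2]
opening: 0.0492
clock: 34.38
tool_pos: [0.4552, -0.0593, 0.079]
orientation: [-96.0, 89.7, -6.2]
force: [0.4, 0.4, 0.6]
opening: 0.0492
clock: 34.5
tool_pos: [0.4551, -0.0592, 0.076]
orientation: [-96.6, 89.7, -6.7]
force: [-1.6, 0.5, 0.2]
opening: 0.049
```

Passing the shoulder, so it is wide. Continuing down.

```bash
python3 -m crank '[{"linear":[0,0,-0.08],"rot":[0,0,0],"hand":0.3}]';python3 -m crank '[{"linear":[0,0,-0.1],"rot":[0,0,0],"hand":0.3}]';python3 -m crank '[{"linear":[0,0,-0.1],"rot":[0,0,0],"hand":0.3}]';python3 -m crank '[{"linear":[0,0,-0.1],"rot":[0,0,0],"hand":0.3}]'
```

```text
clock: 34.62
tool_pos: [0.455, -0.0592, 0.0711]
orientation: [-95.7, 89.7, -5.9]
force: [-0.8, -0.1, -0.0]
opening: 0.0491
clock: 34.75
tool_pos: [0.4549, -0.0592, 0.0649]
orientation: [-94.6, 89.7, -4.8]
force: [-1.3, -0.4, 0.1]
opening: 0.049
clock: 34.88
tool_pos: [0.4549, -0.0593, 0.0585]
orientation: [-94.5, 89.7, -4.7]
force: [-0.7, 0.2, -0.7]
opening: 0.0491
clock: 35.0
tool_pos: [0.4549, -0.0593, 0.052]
orientation: [-94.8, 89.7, -5.0]
force: [-0.8, 0.6, -0.3]
opening: 0.0489
```

```bash
python3 -m crank '[{"linear":[0,0,-0.1],"rot":[0,0,0],"hand":0.3}]';python3 -m crank '[{"linear":[0,0,-0.05],"rot":[0,0,0],"hand":0.3}]';python3 -m crank '[{"linear":[0,0,-0.03],"rot":[0,0,0],"hand":0.3}]'
```

```text
clock: 35.12
tool_pos: [0.4549, -0.0593, 0.0456]
orientation: [-94.9, 89.7, -5.1]
force: [-0.9, -0.1, -0.3]
opening: 0.049
clock: 35.25
tool_pos: [0.4548, -0.0593, 0.0423]
orientation: [-98.1, 89.7, -8.2]
force: [-13.8, 6.0, 36.4]
opening: 0.0491
clock: 35.38
tool_pos: [0.4548, -0.0593, 0.0421]
orientation: [-107.3, 89.7, -17.4]
force: [-18.2, 7.4, 51.0]
opening: 0.0489
```

```bash
python3 -m crank '[{"linear":[0,0,0.2],"rot":[0,0,0],"hand":0.3},{"linear":[0,0,0.5],"rot":[0,0,0],"hand":0.3},{"linear":[0,0,0.7],"rot":[0,0,0],"hand":0.3},{"linear":[0,0,0.4],"rot":[0,0,0],"hand":0.3},{"linear":[0.4,0.7,0.03],"rot":[0,0,0],"hand":0.3},{"linear":[0.4,0.7,0.03],"rot":[0,0,0],"hand":0.3},{"linear":[0.4,0.7,0.03],"rot":[0,0,0],"hand":0.3},{"linear":[0.4,0.7,0.03],"rot":[0,0,0],"hand":0.3},{"linear":[0.4,0.7,0.03],"rot":[0,0,0],"hand":0.3},{"linear":[0.4,0.6,0],"rot":[0,0,0],"hand":0.3},{"linear":[0,0,0],"rot":[0,0,0],"hand":0.3},{"linear":[0,0,0],"rot":[0,0,0],"hand":0.3}]'; python3 -c "
from h import *; pose()"
```

```text
clock: 36.88
tool_pos: [0.6056, 0.1965, 0.1635]
orientation: [-82.9, 89.3, 6.9]
force: [-0.5, -0.5, -1.1]
opening: 0.049
t 36.88 p [0.6056 0.1965 0.1635] toolx [ 0.013  0.002 -1.   ] jaw [-1.     0.002 -0.013] open 0.049 F [-0.5 -0.5 -1.1] q [ 35.7  19.1 -10.2   0.4 -60.  -36.1]
```

```bash
python3 -m crank '[{"linear":[-0.12,-0.03,-0.3],"rot":[0,0.08,0],"hand":0.3},{"linear":[0,0,-0.6],"rot":[0,0,0],"hand":0.3},{"linear":[0,0,-0.5],"rot":[0,0,0],"hand":0.3},{"linear":[0,0,-0.2],"rot":[0,0,0],"hand":0.3},{"linear":[0,0,0],"rot":[0,0,0],"hand":0.3}]'; python3 -c "
from h import *; pose()"
```

```text
clock: 37.5
tool_pos: [0.5944, 0.1902, 0.063]
orientation: [-63.7, 89.7, 26.0]
force: [0.2, -0.8, -1.3]
opening: 0.0492
t 37.5 p [0.5944 0.1902 0.063 ] toolx [ 0.004  0.002 -1.   ] jaw [-1.     0.006 -0.004] open 0.0492 F [ 0.2 -0.8 -1.3] q [ 35.7  24.  -17.5   0.1 -48.2 -36.1]
```

```bash
python3 -m crank '[{"linear":[0.06,0.05,-0.2],"rot":[0,0,0],"hand":0.3},{"linear":[0,0,-0.15],"rot":[0,0,0],"hand":0.3}]';python3 -m crank '[{"linear":[0,0,-0.06],"rot":[0,0,0],"hand":0.3}]';python3 -m crank '[{"linear":[0,0,-0.03],"rot":[0,0,0],"hand":0.3}]'
```

```text
clock: 37.75
tool_pos: [0.5996, 0.194, 0.0433]
orientation: [-61.2, 89.5, 28.5]
force: [0.1, 0.3, -0.7]
opening: 0.0491
clock: 37.88
tool_pos: [0.5996, 0.194, 0.0393]
orientation: [-61.2, 89.5, 28.5]
force: [0.4, 0.0, -1.1]
opening: 0.049
clock: 38.0
tool_pos: [0.5996, 0.1941, 0.0374]
orientation: [-61.1, 89.5, 28.6]
force: [0.0, 0.6, -1.0]
opening: 0.049
```

```bash
python3 -m crank '[{"linear":[0,0,-0.02],"rot":[0,0,0],"hand":0.3},{"linear":[0,0,0],"rot":[0,0,0],"hand":0.7},{"linear":[0,0,0],"rot":[0,0,0],"hand":0.7},{"linear":[0,0,0],"rot":[0,0,0],"hand":0.7},{"linear":[0,0,0.4],"rot":[0,0,0],"hand":0.7},{"linear":[0,0,0.8],"rot":[0,0.06,0],"hand":0.7},{"linear":[0,0,0.8],"rot":[0,0,0],"hand":0.8},{"linear":[-0.1,-0.8,0.7],"rot":[0,0,0],"hand":1},{"linear":[-0.12,-0.8,0],"rot":[0,0,0],"hand":1},{"linear":[-0.12,-0.8,0],"rot":[0,0,0],"hand":1},{"linear":[-0.12,-0.8,0],"rot":[0,0,0],"hand":1},{"linear":[-0.12,-0.8,0],"rot":[0,0,0],"hand":1},{"linear":[-0.12,-0.8,0],"rot":[0,0,0],"hand":1},{"linear":[-0.12,-0.8,0],"rot":[0,0,0],"hand":1},{"linear":[-0.12,-0.8,0],"rot":[0,0,0],"hand":1},{"linear":[-0.12,-0.8,0],"rot":[0,0,0],"hand":1},{"linear":[-0.12,-0.8,0],"rot":[0,0,0],"hand":1},{"linear":[-0.12,-0.5,0],"rot":[0,0,0],"hand":1},{"linear":[0,0,0],"rot":[0,0,0],"hand":1}]'; python3 look.py w13
```

```text
clock: 40.38
tool_pos: [0.5177, -0.3293, 0.2061]
orientation: [-70.6, 89.3, 19.3]
force: [-0.3, 0.4, 0.1]
opening: 0.0879
t 40.38 p [ 0.5177 -0.3293  0.2061] toolx [ 0.011  0.004 -1.   ] jaw [-1.     0.003 -0.011] open 0.0879 F [-0.3  0.4  0.1] q [-14.5  15.3  -9.3  -0.4 -64.7  14.5]
[ 0.5187 -0.3468] 0.0243 [38. 39. 42.] (256, 160)
```

View pics/w13t.png

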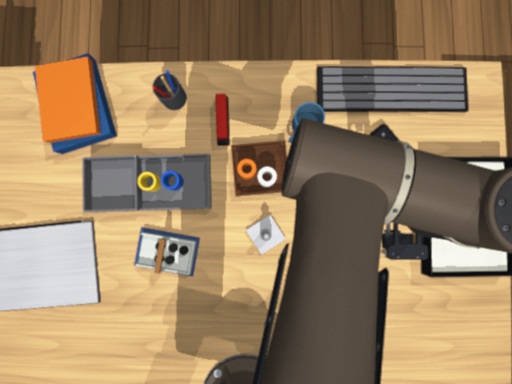

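View pics/w13.png

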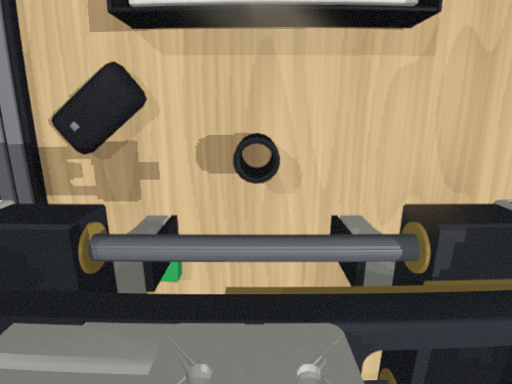

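```bash
python3 -m crank '[{"linear":[0,-0.28,-0.2],"rot":[-0.05,0.12,0],"hand":1},{"linear":[0,0,-0.7],"rot":[0,0,0],"hand":1},{"linear":[0,0,-0.7],"rot":[0,0,0],"hand":1},{"linear":[0,0,-0.45],"rot":[0,0,0],"hand":1},{"linear":[0,0,0],"rot":[0,0,0],"hand":1}]'; python3 -c "
from h import *; pose()"
```

```text
clock: 41.1
tool_pos: [0.5197, -0.3426, 0.0786]
orientation: [-156.3, 89.9, -66.0]
force: [-0.4, -0.6, 0.2]
opening: 0.0877
t 41.1 p [ 0.5197 -0.3426  0.0786] toolx [ 0.001 -0.001 -1.   ] jaw [-1.    -0.006 -0.001] open 0.0877 F [-0.4 -0.6  0.2] q [-15.4  23.  -16.7   0.1 -50.3  15.7]
```

```bash
python3 -m crank '[{"linear":[-0.01,-0.065,-0.3],"rot":[0,0,-0.06],"hand":1},{"linear":[0,0,-0.3],"rot":[0,0,0],"hand":1},{"linear":[-0.02,0,-0.19],"rot":[0,0.03,0],"hand":0.8},{"linear":[0,0,0],"rot":[0,0,0],"hand":0.7}]'; python3 -c "
from h import *; pose()"; python3 -m crank '[{"linear":[-0.01,0,0],"rot":[0,0,0],"hand":0.3},{"linear":[0,0,0],"rot":[0,0,0],"hand":0.3},{"linear":[0,0,0],"rot":[0,0,0],"hand":0.3},{"linear":[0,0,0],"rot":[0,0,0],"hand":0.3},{"linear":[0,0,0],"rot":[0,0,0],"hand":0.3}]';python3 -c "
from h import *; pose()"
```

```text
clock: 41.6
tool_pos: [0.5203, -0.3472, 0.0315]
orientation: [-157.2, 89.8, -67.1]
force: [0.7, 0.7, 0.3]
opening: 0.0729
t 41.6 p [ 0.5203 -0.3472  0.0315] toolx [ 0.001 -0.003 -1.   ] jaw [-1.    -0.002 -0.001] open 0.0729 F [0.7 0.7 0.3] q [-15.8  26.3 -18.8   0.2 -44.7  15.7]
clock: 42.22
tool_pos: [0.5208, -0.3477, 0.0337]
orientation: [-133.6, 89.7, -43.5]
force: [-0.5, 0.0, -0.4]
opening: 0.0498
t 42.23 p [ 0.5208 -0.3477  0.0337] toolx [ 0.004 -0.004 -1.   ] jaw [-1.    -0.002 -0.004] open 0.0498 F [-0.5  0.  -0.4] q [-15.8  26.2 -18.8   0.2 -44.7  15.8]
```

```bash
python3 -m crank '[{"linear":[0,0,0.4],"rot":[0,0,0],"hand":0.3},{"linear":[0,0,0.8],"rot":[0,0,0],"hand":0.3},{"linear":[0,0,0.75],"rot":[0,0,0],"hand":0.3},{"linear":[-0.18,0.8,0],"rot":[0,0,0],"hand":0.3},{"linear":[-0.18,0.8,0],"rot":[0,0,0],"hand":0.3},{"linear":[-0.18,0.8,0],"rot":[0,0,0],"hand":0.3},{"linear":[-0.18,0.8,0],"rot":[0,0,0],"hand":0.3},{"linear":[-0.18,0.8,0],"rot":[0,0,0],"hand":0.3},{"linear":[-0.16,0.7,0],"rot":[0,0,0],"hand":0.3},{"linear":[0,0,0],"rot":[0,0,0],"hand":0.3},{"linear":[0,0,0],"rot":[0,0,0],"hand":0.3}]'; python3 -c "
from h import *; pose()"
```

```text
clock: 43.6
tool_pos: [0.4544, -0.058, 0.1547]
orientation: [-107.7, 89.5, -17.6]
force: [0.1, -0.6, -1.0]
opening: 0.05
t 43.6 p [ 0.4544 -0.058   0.1547] toolx [ 0.008 -0.002 -1.   ] jaw [-1.    -0.002 -0.008] open 0.05 F [ 0.1 -0.6 -1. ] q [ 17.7   3.2 -32.1   0.3 -54.4 -17.8]
```

```bash
python3 -m crank '[{"linear":[0,-0.02,-0.1],"rot":[0,0.04,0],"hand":0.3},{"linear":[0,0,-0.3],"rot":[0,0,0],"hand":0.3},{"linear":[0,0,0],"rot":[0,0,0],"hand":0.3}]'; python3 -m crank '[{"linear":[0,0,-0.2],"rot":[0,0,0],"hand":0.3},{"linear":[0,0,-0.15],"rot":[0,0,0],"hand":0.3}]'
```

```text
clock: 43.98
tool_pos: [0.4546, -0.0617, 0.1294]
orientation: [-131.7, 89.8, -41.8]
force: [0.2, -0.0, -0.6]
opening: 0.0498
clock: 44.22
tool_pos: [0.4554, -0.0626, 0.1079]
orientation: [-121.8, 89.7, -32.0]
force: [0.2, -0.5, -0.5]
opening: 0.0499
```

```bash
python3 -m crank '[{"linear":[0,0.04,-0.15],"rot":[0,0,0],"hand":0.3},{"linear":[0,0,-0.13],"rot":[0,0,0],"hand":0.3}]'; python3 -m crank '[{"linear":[0,0,-0.07],"rot":[0,0,0],"hand":0.3}]';python3 -m crank '[{"linear":[0,0,-0.05],"rot":[0,0,0],"hand":0.3}]'
```

```text
clock: 44.48
tool_pos: [0.4554, -0.0602, 0.0899]
orientation: [-124.3, 89.7, -34.6]
force: [-0.6, 1.1, -0.7]
opening: 0.0497
clock: 44.6
tool_pos: [0.4552, -0.0601, 0.0851]
orientation: [-130.1, 89.7, -40.3]
force: [0.4, -0.6, 0.0]
opening: 0.0503
clock: 44.72
tool_pos: [0.4553, -0.06, 0.0818]
orientation: [-132.1, 89.7, -42.3]
force: [0.7, -0.3, -0.9]
opening: 0.05
```

Bottom 0.048 with no contact. Going on.

```bash
python3 -m crank '[{"linear":[0,0,-0.05],"rot":[0,0,0],"hand":0.3}]';python3 -m crank '[{"linear":[0,0,-0.06],"rot":[0,0,0],"hand":0.3}]';python3 -m crank '[{"linear":[0,0,-0.08],"rot":[0,0,0],"hand":0.3}]'
```

```text
clock: 44.85
tool_pos: [0.4553, -0.06, 0.0787]
orientation: [-132.0, 89.7, -42.2]
force: [-0.7, 0.7, -1.0]
opening: 0.0498
clock: 44.98
tool_pos: [0.4551, -0.06, 0.075]
orientation: [-132.5, 89.7, -42.7]
force: [0.1, 1.3, -0.3]
opening: 0.0497
clock: 45.1
tool_pos: [0.4551, -0.06, 0.0701]
orientation: [-130.8, 89.7, -41.0]
force: [-0.7, -0.1, -0.2]
opening: 0.0497
```

```bash
python3 -m crank '[{"linear":[0,0,-0.1],"rot":[0,0,0],"hand":0.3},{"linear":[0,0,-0.1],"rot":[0,0,0],"hand":0.3}]';python3 -m crank '[{"linear":[0,0,-0.1],"rot":[0,0,0],"hand":0.3}]';python3 -m crank '[{"linear":[0,0,-0.07],"rot":[0,0,0],"hand":0.3}]';python3 -m crank '[{"linear":[0,0,-0.05],"rot":[0,0,0],"hand":0.3}]'
```

```text
clock: 45.35
tool_pos: [0.4549, -0.06, 0.0573]
orientation: [-130.5, 89.7, -40.7]
force: [-0.5, 0.6, -0.2]
opening: 0.0497
clock: 45.48
tool_pos: [0.4549, -0.0601, 0.0508]
orientation: [-131.6, 89.7, -41.8]
force: [-0.7, 0.7, -0.6]
opening: 0.0503
clock: 45.6
tool_pos: [0.4548, -0.0601, 0.0461]
orientation: [-135.0, 89.8, -45.2]
force: [-0.9, 0.0, 0.5]
opening: 0.0496
clock: 45.72
tool_pos: [0.4545, -0.0603, 0.0439]
orientation: [-153.7, 89.8, -63.9]
force: [-17.7, 6.9, 47.8]
opening: 0.0498
```

```bash
python3 -m crank '[{"linear":[0,0,0.2],"rot":[0,0,0],"hand":0.3},{"linear":[0,0,0.5],"rot":[0,0,0],"hand":0.3},{"linear":[0,0,0.7],"rot":[0,0,0],"hand":0.3},{"linear":[0,0,0.4],"rot":[0,0,0],"hand":0.3},{"linear":[0.48,0.63,0.02],"rot":[0,0,0],"hand":0.3},{"linear":[0.48,0.63,0.02],"rot":[0,0,0],"hand":0.3},{"linear":[0.48,0.63,0.02],"rot":[0,0,0],"hand":0.3},{"linear":[0.48,0.63,0.02],"rot":[0,0,0],"hand":0.3},{"linear":[0.46,0.6,0],"rot":[0,0,0],"hand":0.3},{"linear":[0,0,0],"rot":[0,0,0],"hand":0.3},{"linear":[0,0,0],"rot":[0,0,0],"hand":0.3}]'; python3 -c "
from h import *; pose()"
```

```text
clock: 47.1
tool_pos: [0.6041, 0.1338, 0.1637]
orientation: [-95.1, 89.3, -5.3]
force: [-0.8, -0.2, -1.0]
opening: 0.0506
t 47.1 p [0.6041 0.1338 0.1637] toolx [ 0.011 -0.001 -1.   ] jaw [-1.     0.003 -0.011] open 0.0506 F [-0.8 -0.2 -1. ] q [ 30.8  17.6 -12.4   0.4 -59.5 -31.2]
```

```bash
python3 -m crank '[{"linear":[-0.07,-0.04,-0.3],"rot":[-0.03,0.08,0],"hand":0.3},{"linear":[0,0,-0.6],"rot":[0,0,0],"hand":0.3},{"linear":[0,0,-0.5],"rot":[0,0,0],"hand":0.3},{"linear":[0,0,-0.2],"rot":[0,0,0],"hand":0.3},{"linear":[0,0,0],"rot":[0,0,0],"hand":0.3}]'; python3 -c "
from h import *; pose();s=snap('scene'); save(s,'s14',(220,60,390,190),4)"
```

```text
clock: 47.72
tool_pos: [0.5961, 0.127, 0.0635]
orientation: [-145.1, 89.7, -55.5]
force: [0.1, 0.8, 0.2]
opening: 0.05
t 47.73 p [0.5961 0.127  0.0635] toolx [ 0.003 -0.004 -1.   ] jaw [-1.     0.007 -0.003] open 0.05 F [0.1 0.8 0.2] q [ 30.5  22.9 -19.4   0.4 -47.6 -31.2]
```

View pics/s14.png

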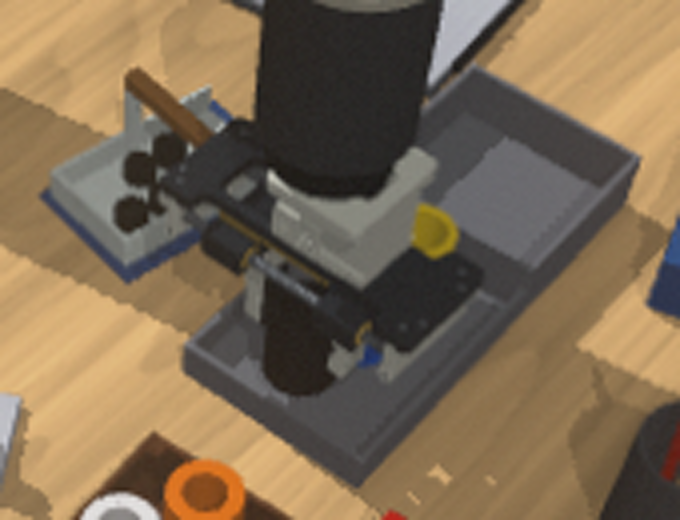

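```bash
python3 -m crank '[{"linear":[0.05,0.03,-0.2],"rot":[0,0,0],"hand":0.3},{"linear":[0,0,-0.12],"rot":[0,0,0],"hand":0.3}]';python3 -m crank '[{"linear":[0,0,-0.07],"rot":[0,0,0],"hand":0.3}]';python3 -m crank '[{"linear":[0,0,-0.03],"rot":[0,0,0],"hand":0.3}]'
```

```text
clock: 48.02
tool_pos: [0.6012, 0.1298, 0.0463]
orientation: [-99.7, 89.6, -10.1]
force: [-0.3, 0.1, -0.3]
opening: 0.0498
clock: 48.15
tool_pos: [0.6013, 0.1299, 0.0418]
orientation: [-99.2, 89.6, -9.6]
force: [-0.3, 0.4, 0.7]
opening: 0.0499
clock: 48.28
tool_pos: [0.6013, 0.1299, 0.0398]
orientation: [-99.9, 89.6, -10.3]
force: [0.4, -0.2, -0.3]
opening: 0.0499
```

```bash
python3 -m crank '[{"linear":[0,0,-0.02],"rot":[0,0,0],"hand":0.3},{"linear":[0,0,0],"rot":[0,0,0],"hand":0.7},{"linear":[0,0,0],"rot":[0,0,0],"hand":0.7},{"linear":[0,0,0],"rot":[0,0,0],"hand":0.7},{"linear":[0,0,0.4],"rot":[0,0,0],"hand":0.7},{"linear":[0,0,0.8],"rot":[0,0,0],"hand":0.7},{"linear":[0,0,0.8],"rot":[0,0,0],"hand":0.7},{"linear":[0,0.4,0.8],"rot":[0,0,-1],"hand":0.7},{"linear":[0,0.4,0.8],"rot":[0,0,-1],"hand":0.7},{"linear":[0,0.4,0.4],"rot":[0,0,-1],"hand":0.7},{"linear":[0,0.4,0],"rot":[0,0,-1],"hand":0.7},{"linear":[0,0.4,0],"rot":[0,0,-1],"hand":0.7},{"linear":[0,0.4,0],"rot":[0,0,-1],"hand":0.7},{"linear":[0,0.4,0],"rot":[0,0,-1],"hand":0.7},{"linear":[0,0.4,0],"rot":[0,0,-1],"hand":0.7},{"linear":[0,0.4,0],"rot":[0,0,-1],"hand":0.7},{"linear":[0,0.4,0],"rot":[0,0,-1],"hand":0.7}]'; python3 - <<'E'
from h import *
pose(); s=snap('top'); save(s,'t15'); s=snap('scene'); save(s,'s15')
E
```

```text
clock: 50.4
tool_pos: [0.5993, 0.3747, 0.2908]
orientation: [-55.1, 89.4, -17.3]
force: [-0.2, 0.2, 0.5]
opening: 0.0613
t 50.4 p [0.5993 0.3747 0.2908] toolx [ 0.009 -0.003 -1.   ] jaw [-0.614  0.79  -0.008] open 0.0613 F [-0.2  0.2  0.5] q [  48.    21.7   10.5    0.5  -78.5 -100.3]
```

View pics/s15.png

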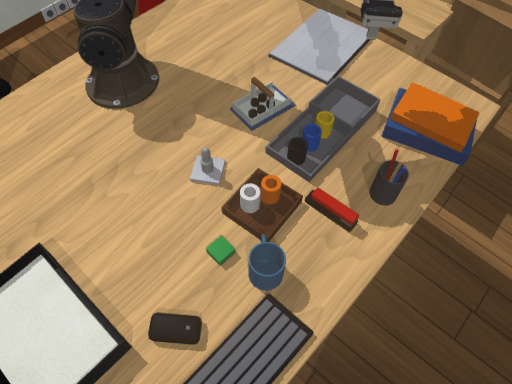

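```bash
python3 -m crank '[{"linear":[0,0,-0.1],"rot":[-0.766,-0.643,0],"hand":0.7},{"linear":[0,0,-0.1],"rot":[-0.766,-0.643,0],"hand":0.7},{"linear":[0,0,-0.1],"rot":[-0.766,-0.643,0],"hand":0.7},{"linear":[0,0,-0.1],"rot":[-0.766,-0.643,0],"hand":0.7},{"linear":[0,0,-0.1],"rot":[-0.766,-0.643,0],"hand":0.7},{"linear":[0,0,-0.1],"rot":[-0.766,-0.643,0],"hand":0.7}]'; python3 -c "
from h import *; pose()"
```

```text
clock: 51.25
tool_pos: [0.6011, 0.3732, 0.2564]
orientation: [-87.2, 58.7, -48.9]
force: [-0.3, 0.1, 0.2]
opening: 0.0615
t 51.25 p [0.6011 0.3732 0.2564] toolx [ 0.342 -0.392 -0.854] jaw [-0.524  0.675 -0.519] open 0.0615 F [-0.3  0.1  0.2] q [  61.4   23.7   -9.4   30.9  -71.6 -126.9]
```

```bash
python3 -m crank '[{"linear":[0,-0.05,-0.25],"rot":[-0.766,-0.643,0],"hand":0.7},{"linear":[0,-0.05,-0.25],"rot":[-0.766,-0.643,0],"hand":0.7},{"linear":[0,-0.05,-0.25],"rot":[-0.766,-0.643,0],"hand":0.7},{"linear":[0,-0.05,-0.25],"rot":[-0.766,-0.643,0],"hand":0.7},{"linear":[0,-0.05,-0.25],"rot":[-0.766,-0.643,0],"hand":0.7},{"linear":[0,-0.05,-0.25],"rot":[-0.766,-0.643,0],"hand":0.7}]'; python3 -c "
from h import *; pose();save(snap('scene'),'s16')"
```

```text
clock: 52.0
tool_pos: [0.6018, 0.3542, 0.1677]
orientation: [-87.9, 27.8, -48.9]
force: [-0.2, -0.2, -0.3]
opening: 0.0613
t 52.0 p [0.6018 0.3542 0.1677] toolx [ 0.581 -0.667 -0.467] jaw [-0.279  0.376 -0.884] open 0.0613 F [-0.2 -0.2 -0.3] q [  66.5   36.2  -26.5   55.4  -76.1 -156.9]
```

View pics/s16.png

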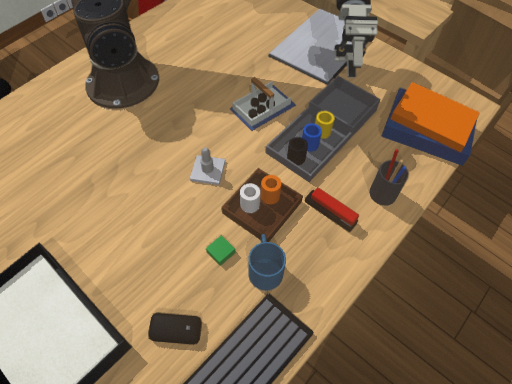

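```bash
python3 -m crank '[{"linear":[0,0,0.2],"rot":[0.766,0.643,0],"hand":0.7},{"linear":[0,0,0.2],"rot":[0.766,0.643,0],"hand":0.7},{"linear":[0,0,0.2],"rot":[0.766,0.643,0],"hand":0.7},{"linear":[0,0,0.2],"rot":[0.766,0.643,0],"hand":0.7},{"linear":[0,0,0.1],"rot":[0.766,0.643,0],"hand":0.7},{"linear":[0,0,0],"rot":[0.766,0.643,0],"hand":0.7},{"linear":[0,0,0],"rot":[0.766,0.643,0],"hand":0.7},{"linear":[0,0,0],"rot":[0.766,0.643,0],"hand":0.7},{"linear":[0,0,0],"rot":[0.766,0.643,0],"hand":0.7},{"linear":[0,0,0],"rot":[0.766,0.643,0],"hand":0.7},{"linear":[0,0,0],"rot":[0.766,0.643,0],"hand":0.7},{"linear":[0,0,0],"rot":[0.766,0.643,0],"hand":0.7}]'; python3 -c "
from h import *; pose()"
```

```text
clock: 53.55
tool_pos: [0.6011, 0.3537, 0.2281]
orientation: [7.5, 88.0, 47.5]
force: [1.1, 0.4, 0.1]
opening: 0.0611
t 53.55 p [0.6011 0.3537 0.2281] toolx [ 0.024  0.026 -0.999] jaw [-0.643  0.766  0.005] open 0.0611 F [1.1 0.4 0.1] q [ 46.4  21.4   2.1  -0.  -68.7 -96.4]
```

```bash
python3 -m crank '[{"linear":[-0.33,-0.26,0],"rot":[-0.3,0.28,-0.9],"hand":0.7},{"linear":[-0.33,-0.26,0],"rot":[0,0,-1],"hand":0.7},{"linear":[-0.33,-0.26,0],"rot":[0,0,-1],"hand":0.7},{"linear":[-0.33,-0.26,0],"rot":[0,0,-1],"hand":0.7},{"linear":[-0.33,-0.26,0],"rot":[0,0,-1],"hand":0.7},{"linear":[-0.33,-0.26,0],"rot":[0,0,-1],"hand":0.7},{"linear":[-0.33,-0.26,0],"rot":[0,0,-1],"hand":0.7},{"linear":[-0.33,-0.26,0],"rot":[0,0,-1],"hand":0.7},{"linear":[-0.33,-0.1,0],"rot":[0,0,-1],"hand":0.7},{"linear":[-0.33,0,0],"rot":[0,0,-1],"hand":0.7},{"linear":[0,0,0],"rot":[0,0,0],"hand":0.7}]'; python3 - <<'E'
from h import *
pose(); s=snap('wrist'); save(s,'w17')
C=cloud(s); m=(abs(C[...,0]-.403)<.07)&(abs(C[...,1]-.215)<.07)&(C[...,2]>.074)&(C[...,2]<.092); P=(C[m][:,:2]*1000).astype(np.float32); print(m.sum(), m.sum() and (cv2.minAreaRect(P),C[m][:,2].mean()))
E
```

```text
clock: 54.92
tool_pos: [0.4, 0.2171, 0.2388]
orientation: [58.5, 88.2, 48.0]
force: [0.7, -0.1, -0.3]
opening: 0.0615
t 54.92 p [0.4    0.2171 0.2388] toolx [ 0.021  0.024 -0.999] jaw [0.182 0.983 0.027] open 0.0615 F [ 0.7 -0.1 -0.3] q [  53.6   -2.5  -25.8    0.2  -64.8 -154.2]
1038 (((403.0425109863281, 215.22445678710938), (14.008037567138672, 90.27591705322266), 80.38427734375), np.float64(0.08464468423065932))
```

View pics/w17.png

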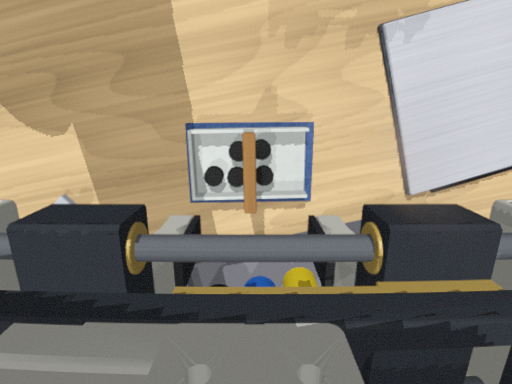

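```bash
python3 -m crank '[{"linear":[0.03,-0.02,-0.3],"rot":[-0.28,0.24,0.15],"hand":0.7},{"linear":[0,0,-0.6],"rot":[0,0,0],"hand":0.7},{"linear":[0,0,-0.6],"rot":[0,0,0],"hand":0.7},{"linear":[0,0,-0.3],"rot":[0,0,0],"hand":0.7},{"linear":[0,0,0],"rot":[0,0,0],"hand":0.7}]'; python3 -c "
from h import *; pose()"
```

```text
clock: 55.6
tool_pos: [0.4049, 0.2158, 0.1243]
orientation: [-124.2, 89.7, -133.4]
force: [-0.0, -0.2, 0.5]
opening: 0.0613
t 55.6 p [0.4049 0.2158 0.1243] toolx [-0.004 -0.004 -1.   ] jaw [ 0.16   0.987 -0.005] open 0.0613 F [-0.  -0.2  0.5] q [  52.7    5.9  -33.6   -0.   -50.8 -151.9]
```

```bash
python3 -m crank '[{"linear":[-0.03,-0.01,-0.4],"rot":[0.04,-0.04,0],"hand":0.7},{"linear":[0,0,-0.4],"rot":[0,0,0],"hand":0.7},{"linear":[0,0,-0.25],"rot":[0,0,0],"hand":0.7},{"linear":[0,0,0],"rot":[0,0,0],"hand":0.7}]'; python3 -c "
from h import *; pose(); save(snap('scene'),'s18',(200,50,340,160),5)"
```

```text
clock: 56.1
tool_pos: [0.4059, 0.2165, 0.0603]
orientation: [-85.4, 89.9, -94.3]
force: [0.3, 1.0, -0.5]
opening: 0.0611
t 56.1 p [0.4059 0.2165 0.0603] toolx [-0.    -0.001 -1.   ] jaw [ 0.156  0.988 -0.001] open 0.0611 F [ 0.3  1.  -0.5] q [  52.7   11.1  -38.2    0.   -40.8 -151.7]
```

View pics/s18.png

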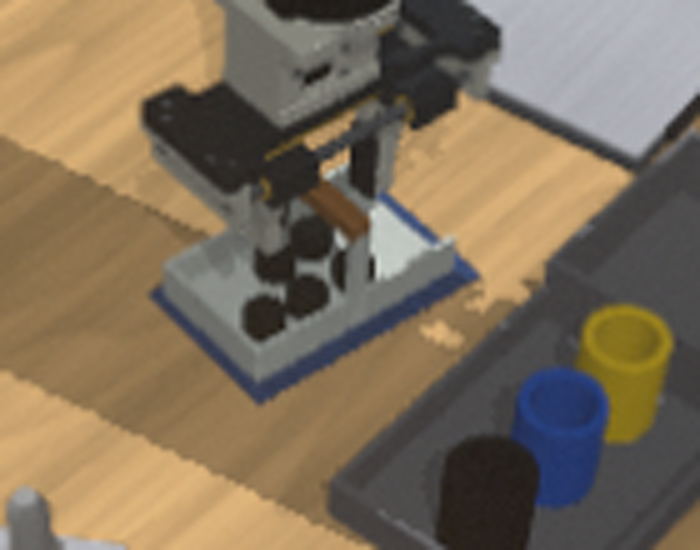

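```bash
python3 -m crank '[{"linear":[-0.02,-0.02,-0.02],"rot":[0,0,0],"hand":0.05},{"linear":[0,0,0],"rot":[0,0,0],"hand":0.05},{"linear":[0,0,0],"rot":[0,0,0],"hand":0.05},{"linear":[0,0,0],"rot":[0,0,0],"hand":0.05},{"linear":[0,0,0],"rot":[0,0,0],"hand":0.05},{"linear":[0,0,0],"rot":[0,0,0],"hand":0.05},{"linear":[0,0,0],"rot":[0,0,0],"hand":0.05},{"linear":[0,0,0],"rot":[0,0,0],"hand":0.05}]'; python3 -c "
from h import *; pose()"
```

```text
clock: 57.15
tool_pos: [0.4062, 0.2167, 0.0621]
orientation: [47.6, 89.8, 38.7]
force: [0.5, -0.4, 0.2]
opening: 0.0136
t 57.15 p [0.4062 0.2167 0.0621] toolx [ 0.003  0.003 -1.   ] jaw [0.155 0.988 0.003] open 0.0136 F [ 0.5 -0.4  0.2] q [ 5.270e+01  1.080e+01 -3.820e+01  1.000e-01 -4.080e+01 -1.517e+02]
```

```bash
python3 -m crank '[{"linear":[0,0,0.1],"rot":[0,0,0],"hand":0.05},{"linear":[0,0,0.2],"rot":[0,0,0],"hand":0.05},{"linear":[0,0,0.3],"rot":[0,0,0],"hand":0.05},{"linear":[0,0,0.4],"rot":[0,0,0],"hand":0.05},{"linear":[0,0,0.4],"rot":[0,0,0],"hand":0.05},{"linear":[0,0,0.3],"rot":[0,0,0],"hand":0.05},{"linear":[0,0,0.1],"rot":[0,0,0],"hand":0.05},{"linear":[0,0,0],"rot":[0,0,0],"hand":0.05}]'; python3 -c "
from h import *; pose(); save(snap('scene'),'s19',(200,50,340,160),5)"
```

```text
clock: 58.15
tool_pos: [0.4046, 0.2155, 0.1762]
orientation: [65.2, 89.8, 56.3]
force: [0.3, -0.3, -2.7]
opening: 0.0134
t 58.15 p [0.4046 0.2155 0.1762] toolx [ 0.002  0.003 -1.   ] jaw [0.155 0.988 0.003] open 0.0134 F [ 0.3 -0.3 -2.7] q [  52.8    2.1  -29.9   -0.   -57.8 -151.7]
```

View pics/s19.png

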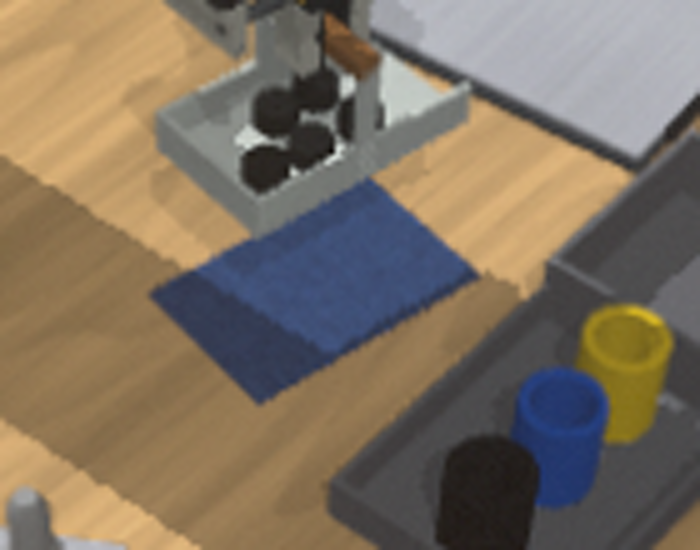

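```bash
python3 -m crank '[{"linear":[0.1,0.07,0.05],"rot":[0,0,0.3],"hand":0.05},{"linear":[0.2,0.15,0.05],"rot":[0,0,0.6],"hand":0.05},{"linear":[0.27,0.2,0],"rot":[0,0,0.9],"hand":0.05},{"linear":[0.3,0.22,0],"rot":[0,0,0.9],"hand":0.05},{"linear":[0.3,0.22,0],"rot":[0,0,0.9],"hand":0.05},{"linear":[0.3,0.22,0],"rot":[0,0,0.9],"hand":0.05},{"linear":[0.3,0.22,0],"rot":[0,0,0.9],"hand":0.05},{"linear":[0.3,0.22,0],"rot":[0,0,0.9],"hand":0.05},{"linear":[0.3,0.22,0],"rot":[0,0,0.9],"hand":0.05},{"linear":[0.3,0.22,0],"rot":[0,0,0.9],"hand":0.05},{"linear":[0.25,0.18,0],"rot":[0,0,0.9],"hand":0.05},{"linear":[0.2,0.12,0],"rot":[0,0,0.6],"hand":0.05},{"linear":[0.1,0.06,0],"rot":[0,0,0.3],"hand":0.05},{"linear":[0,0,0],"rot":[0,0,0],"hand":0.05},{"linear":[0,0,0],"rot":[0,0,0],"hand":0.05}]'; python3 -c "
from h import *; pose(); save(snap('scene'),'s20',(250,20,410,150),5);save(snap('top'),'t20')"
```

```text
clock: 60.08
tool_pos: [0.6052, 0.3582, 0.1661]
orientation: [-165.8, 88.8, -122.8]
force: [-0.4, -1.1, -3.0]
opening: 0.0136
t 60.08 p [0.6052 0.3582 0.1661] toolx [-0.011 -0.018 -1.   ] jaw [-0.682  0.732 -0.005] open 0.0136 F [-0.4 -1.1 -3. ] q [ 46.6  26.    1.    0.2 -66.1 -93.7]
```

View pics/s20.png

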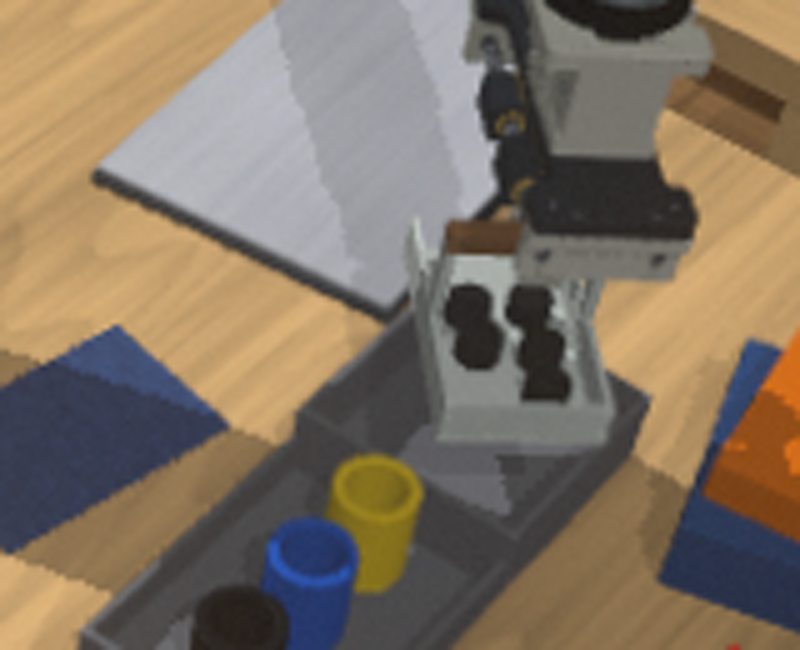

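View pics/t20.png

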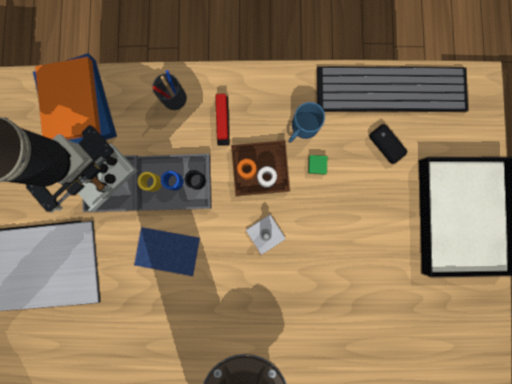

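```bash
python3 -m crank '[{"linear":[-0.04,0,0],"rot":[-0.5,-0.46,0],"hand":0.05},{"linear":[-0.04,0,0],"rot":[-0.73,-0.68,0],"hand":0.05},{"linear":[0,0,0],"rot":[-0.73,-0.68,0],"hand":0.05},{"linear":[0,0,0],"rot":[-0.73,-0.68,0],"hand":0.05},{"linear":[0,0,0],"rot":[-0.73,-0.68,0],"hand":0.05},{"linear":[0,0,0],"rot":[-0.73,-0.68,0],"hand":0.05}]'; python3 -c "
from h import *; pose()"
```

```text
clock: 60.92
tool_pos: [0.6009, 0.358, 0.1717]
orientation: [-90.7, 60.7, -48.2]
force: [0.5, 0.1, -2.8]
opening: 0.0138
t 60.92 p [0.6009 0.358  0.1717] toolx [ 0.326 -0.365 -0.872] jaw [-0.59   0.642 -0.489] open 0.0138 F [ 0.5  0.1 -2.8] q [  59.7   25.6  -17.2   32.1  -61.2 -126.5]
```

```bash
python3 -m crank '[{"linear":[0,0,-0.03],"rot":[-0.73,-0.68,0],"hand":0.05},{"linear":[0,0,-0.03],"rot":[-0.73,-0.68,0],"hand":0.05},{"linear":[0,0,-0.03],"rot":[-0.73,-0.68,0],"hand":0.05},{"linear":[0,0,-0.03],"rot":[-0.73,-0.68,0],"hand":0.05},{"linear":[0,0,-0.03],"rot":[-0.73,-0.68,0],"hand":0.05},{"linear":[0,0,0],"rot":[-0.73,-0.68,0],"hand":0.05},{"linear":[0,0,0],"rot":[0,0,0],"hand":0.05},{"linear":[0,0,0],"rot":[0,0,0],"hand":0.05}]'; python3 -c "
from h import *; pose(); save(snap('scene'),'s21',(250,20,410,150),5);save(snap('top'),'t21',(60,110,220,230),5)"
```

```text
clock: 61.92
tool_pos: [0.5998, 0.3627, 0.1668]
orientation: [-89.1, 30.4, -46.7]
force: [-0.2, 0.3, -2.0]
opening: 0.014
t 61.92 p [0.5998 0.3627 0.1668] toolx [ 0.592 -0.628 -0.506] jaw [-0.336  0.379 -0.862] open 0.014 F [-0.2  0.3 -2. ] q [  66.7   34.7  -27.3   55.7  -73.3 -154.2]
```

View pics/s21.png

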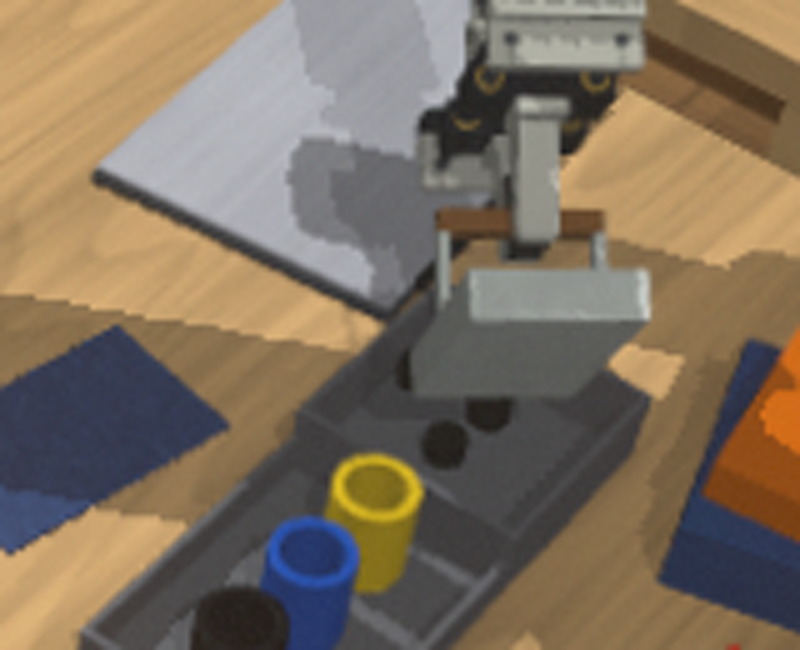

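View pics/t21.png

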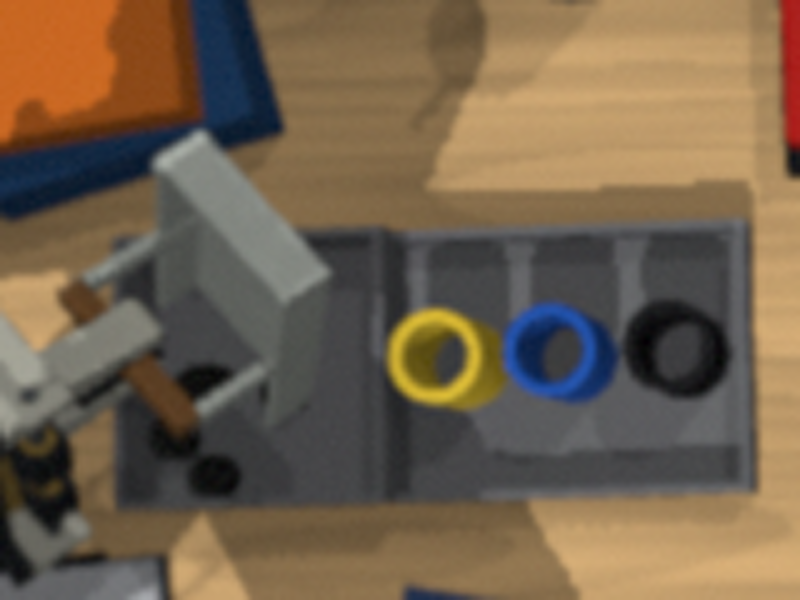

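```bash
python3 -m crank '[{"linear":[0,0,0.1],"rot":[0.4,0.37,0],"hand":0.05},{"linear":[0,0,0.1],"rot":[0.73,0.68,0],"hand":0.05},{"linear":[0,0,0.1],"rot":[0.73,0.68,0],"hand":0.05},{"linear":[0,0,0],"rot":[0.73,0.68,0],"hand":0.05},{"linear":[0,0,0],"rot":[0.73,0.68,0],"hand":0.05},{"linear":[0,0,0],"rot":[0.73,0.68,0],"hand":0.05},{"linear":[0,0,0],"rot":[0.73,0.68,0],"hand":0.05},{"linear":[0,0,0],"rot":[0.73,0.68,0],"hand":0.05},{"linear":[0,0,0],"rot":[0.73,0.68,0],"hand":0.05},{"linear":[0,0,0],"rot":[0.73,0.68,0],"hand":0.05},{"linear":[0,0,0],"rot":[0.73,0.68,0],"hand":0.05},{"linear":[0,0,0],"rot":[0.5,0.46,0],"hand":0.05}]'; python3 -c "
from h import *; pose(); save(snap('scene'),'s22',(250,20,410,150),5)"
```

```text
clock: 63.52
tool_pos: [0.6, 0.3609, 0.1985]
orientation: [-33.7, 88.3, 8.0]
force: [0.4, -0.7, -3.1]
opening: 0.0138
t 63.52 p [0.6    0.3609 0.1985] toolx [ 0.029  0.004 -1.   ] jaw [-0.665  0.747 -0.016] open 0.0138 F [ 0.4 -0.7 -3.1] q [ 47.5  22.9   0.1   1.2 -65.9 -96.3]
```

View pics/s22.png

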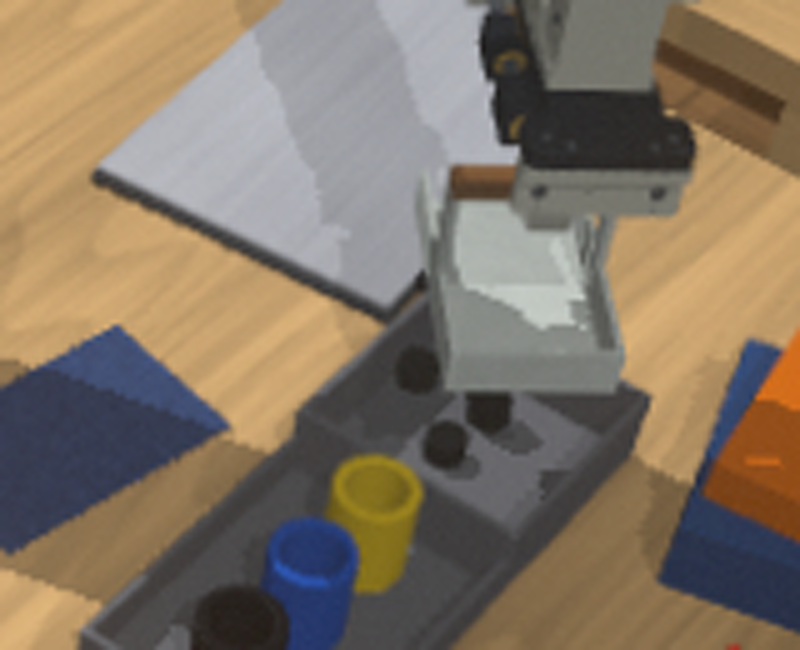

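```bash
python3 - <<'E'
from h import *
for n in ('top','scene'):
    s=snap(n); hsv=cv2.cvtColor(s['image'],cv2.COLOR_RGB2HSV); C=cloud(s)
    m=((hsv[...,0]>100)&(hsv[...,0]<130)&(hsv[...,1]>90)&(abs(C[...,0]-.4)<.13)&(abs(C[...,1]-.21)<.13)&(C[...,2]<.02)).astype(np.uint8)
    m=cv2.morphologyEx(m,cv2.MORPH_OPEN,np.ones((3,3)))
    c=max(cv2.findContours(m,cv2.RETR_EXTERNAL,cv2.CHAIN_APPROX_NONE)[0],key=cv2.contourArea)
    print(n,cv2.minAreaRect((onplane(s,c.reshape(-1,2),.003)[:,:2]*1000).astype(np.float32)))
E
python3 -m crank '[{"linear":[-0.2,-0.15,0.05],"rot":[0,0.3,-0.6],"hand":0.05},{"linear":[-0.3,-0.22,0],"rot":[0,0,-0.9],"hand":0.05},{"linear":[-0.3,-0.22,0],"rot":[0,0,-0.9],"hand":0.05},{"linear":[-0.3,-0.22,0],"rot":[0,0,-0.9],"hand":0.05},{"linear":[-0.3,-0.22,0],"rot":[0,0,-0.9],"hand":0.05},{"linear":[-0.3,-0.22,0],"rot":[0,0,-0.9],"hand":0.05},{"linear":[-0.3,-0.22,0],"rot":[0,0,-0.9],"hand":0.05},{"linear":[-0.3,-0.22,0],"rot":[0,0,-0.9],"hand":0.05},{"linear":[-0.3,-0.22,0],"rot":[0,0,-0.9],"hand":0.05},{"linear":[-0.3,-0.22,0],"rot":[0,0,-0.9],"hand":0.05},{"linear":[-0.25,-0.2,0],"rot":[0,0,-0.9],"hand":0.05},{"linear":[-0.1,-0.1,0],"rot":[0,0,-0.5],"hand":0.05},{"linear":[0,0,0],"rot":[0,0,0],"hand":0.05},{"linear":[0,0,0],"rot":[0,0,0],"hand":0.05}]'; python3 -c "
from h import *; pose()"
```

```text
top ((404.28570556640625, 216.07867431640625), (163.57371520996094, 103.34208679199219), 79.8654556274414)
scene ((414.62554931640625, 275.0682373046875), (51.9649658203125, 104.32427215576172), 79.84230041503906)
clock: 65.42
tool_pos: [0.3943, 0.2081, 0.2025]
orientation: [-47.3, 89.0, -57.2]
force: [-0.4, -0.1, -2.2]
opening: 0.0137
t 65.42 p [0.3943 0.2081 0.2025] toolx [ 0.01  -0.015 -1.   ] jaw [ 0.172  0.985 -0.013] open 0.0137 F [-0.4 -0.1 -2.2] q [  54.2   -0.6  -29.4    1.1  -61.6 -154.6]
```

```bash
python3 -m crank '[{"linear":[0.17,0.13,-0.2],"rot":[0.21,0.08,0.1],"hand":0.05},{"linear":[0,0,-0.5],"rot":[0,0,0],"hand":0.05},{"linear":[0,0,-0.5],"rot":[0,0,0],"hand":0.05},{"linear":[0,0,-0.3],"rot":[0,0,0],"hand":0.05},{"linear":[0,0,0],"rot":[0,0,0],"hand":0.05}]'; python3 -c "
from h import *; pose()"
```

```text
clock: 66.05
tool_pos: [0.4068, 0.2179, 0.1104]
orientation: [45.7, 89.6, 36.6]
force: [0.9, -0.2, -1.6]
opening: 0.0134
t 66.05 p [0.4068 0.2179 0.1104] toolx [ 0.005  0.004 -1.   ] jaw [0.157 0.988 0.005] open 0.0134 F [ 0.9 -0.2 -1.6] q [ 5.28e+01  6.70e+00 -3.49e+01  1.00e-01 -4.80e+01 -1.52e+02]
```

```bash
python3 -m crank '[{"linear":[-0.01,-0.02,-0.3],"rot":[-0.02,0.03,0],"hand":0.05},{"linear":[0,0,-0.25],"rot":[0,0,0],"hand":0.05},{"linear":[0,0,-0.1],"rot":[0,0,0],"hand":0.05}]'; python3 -m crank '[{"linear":[0,0,-0.06],"rot":[0,0,0],"hand":0.05}]'; python3 -c "
from h import *; pose()"; python3 -m crank '[{"linear":[0,0,-0.04],"rot":[0,0,0],"hand":0.05}]'
```

```text
clock: 66.42
tool_pos: [0.4086, 0.2191, 0.0732]
orientation: [44.2, 89.6, 35.3]
force: [-0.3, -0.7, -2.2]
opening: 0.0135
clock: 66.55
tool_pos: [0.409, 0.2195, 0.07]
orientation: [43.6, 89.5, 34.8]
force: [-0.4, 0.1, -1.6]
opening: 0.0138
t 66.55 p [0.409  0.2195 0.07  ] toolx [ 0.007  0.005 -1.   ] jaw [0.154 0.988 0.006] open 0.0138 F [-0.4  0.1 -1.6] q [  52.8   10.2  -37.5    0.2  -41.8 -151.8]
clock: 66.68
tool_pos: [0.4094, 0.2199, 0.068]
orientation: [44.4, 89.5, 35.6]
force: [-0.0, -0.5, -2.8]
opening: 0.0136
```

```bash
python3 -m crank '[{"linear":[-0.055,-0.055,0],"rot":[-0.02,0.04,0],"hand":0.05},{"linear":[0,0,-0.05],"rot":[0,0,0],"hand":0.05}]'; python3 -m crank '[{"linear":[-0.01,-0.01,-0.04],"rot":[0,0,0],"hand":0.05}]'; python3 -m crank '[{"linear":[-0.01,-0.01,-0.04],"rot":[0,0,0],"hand":0.05}]'; python3 -c "
from h import *; pose()"
```

```text
clock: 66.92
tool_pos: [0.4062, 0.2167, 0.0657]
orientation: [52.5, 89.6, 43.6]
force: [0.8, 0.4, -2.2]
opening: 0.0139
clock: 67.05
tool_pos: [0.4056, 0.2162, 0.0633]
orientation: [53.0, 89.6, 44.2]
force: [0.4, 1.0, -3.2]
opening: 0.0135
clock: 67.18
tool_pos: [0.4055, 0.216, 0.0619]
orientation: [49.8, 89.5, 41.0]
force: [-12.8, -0.2, 35.1]
opening: 0.0136
t 67.17 p [0.4055 0.216  0.0619] toolx [ 0.006  0.005 -1.   ] jaw [0.153 0.988 0.006] open 0.0136 F [-12.8  -0.2  35.1] q [ 5.280e+01  1.060e+01 -3.850e+01  1.000e-01 -4.040e+01 -1.517e+02]
```

Landed at the grasp height. Relaxing slightly, releasing, then raising straight up.

```bash
python3 -m crank '[{"linear":[0,0,0.005],"rot":[0,0,0],"hand":0.05},{"linear":[0,0,0],"rot":[0,0,0],"hand":0.3},{"linear":[0,0,0],"rot":[0,0,0],"hand":0.6},{"linear":[0,0,0],"rot":[0,0,0],"hand":0.6},{"linear":[0,0,0],"rot":[0,0,0],"hand":0.6},{"linear":[0,0,0],"rot":[0,0,0],"hand":0.6}]'; python3 -m crank '[{"linear":[0,0,0.4],"rot":[0,0,0],"hand":0.6},{"linear":[0,0,0.7],"rot":[0,0,0],"hand":0.6},{"linear":[0,0,0.8],"rot":[0,0,0],"hand":0.6},{"linear":[0,0,0.8],"rot":[0,0,0],"hand":0.6},{"linear":[-0.1,-0.8,0.5],"rot":[0,0,1],"hand":0.6},{"linear":[-0.1,-0.8,0],"rot":[0,0,1],"hand":0.6},{"linear":[-0.1,-0.8,0],"rot":[0,0,1],"hand":0.6},{"linear":[0,-0.8,0],"rot":[0,0,1],"hand":0.6},{"linear":[0,-0.8,0],"rot":[0,0,1],"hand":0.6},{"linear":[0,-0.8,0],"rot":[0,0,1],"hand":0.6},{"linear":[0,-0.8,0],"rot":[0,0,1],"hand":0.6},{"linear":[0,-0.8,0],"rot":[0,0,1],"hand":0.6},{"linear":[0,0,0],"rot":[0,0,0],"hand":0.6}]'; python3 - <<'E'
from h import *
pose()
for n in('top','scene'):
    s=snap(n); save(s,n+'25'); save(s,n+'25z',(70,140,220,290) if n=='top' else (220,60,390,190),4); C=cloud(s)
    m=(abs(C[...,0]-.4)<.08)&(abs(C[...,1]-.21)<.1)&(C[...,2]>.078)&(C[...,2]<.095)
    print(n,cv2.minAreaRect((C[m][:,:2]*1000).astype(np.float32)),C[m].mean(0)) if m.any() else None
E
```

```text
clock: 67.92
tool_pos: [0.406, 0.2164, 0.0626]
orientation: [48.8, 89.5, 40.1]
force: [-0.8, 0.2, -0.3]
opening: 0.0515
clock: 69.55
tool_pos: [0.3841, -0.1803, 0.2619]
orientation: [17.6, 89.2, 50.3]
force: [0.5, 1.0, -0.7]
opening: 0.0526
t 69.55 p [ 0.3841 -0.1803  0.2619] toolx [ 0.009  0.01  -1.   ] jaw [-0.541  0.841  0.004] open 0.0526 F [ 0.5  1.  -0.7] q [  1.2  -5.6 -25.2  -0.6 -69.9 -58.2]
top ((400.7752990722656, 216.20701599121094), (14.837477684020996, 87.73303985595703), 80.60628509521484) [0.40057803 0.21573451 0.08466487]
scene ((402.6761169433594, 216.33688354492188), (16.03183364868164, 93.02466583251953), 80.66472625732422) [0.4052692  0.21474979 0.08432962]
```

View pics/top25z.png

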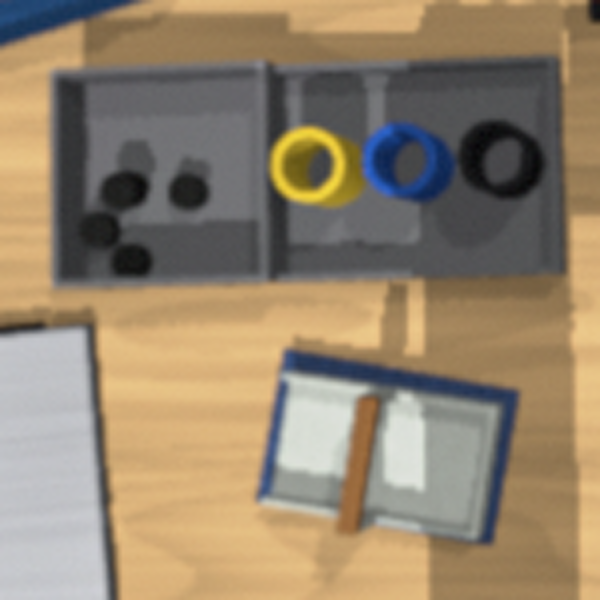

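View pics/scene25z.png

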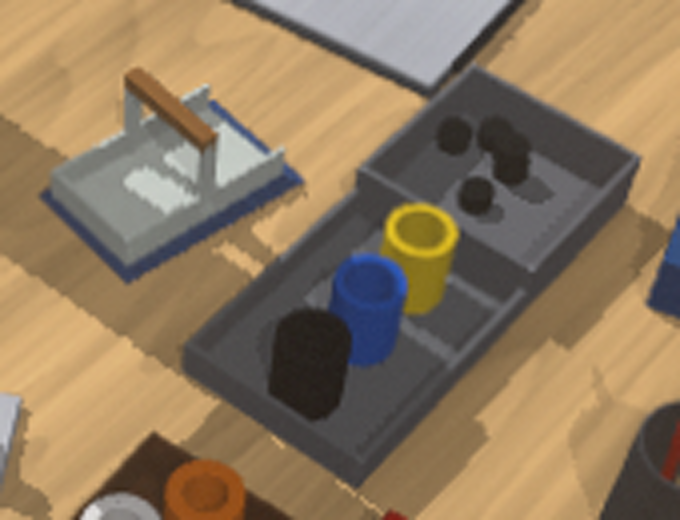

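View pics/scene25.png

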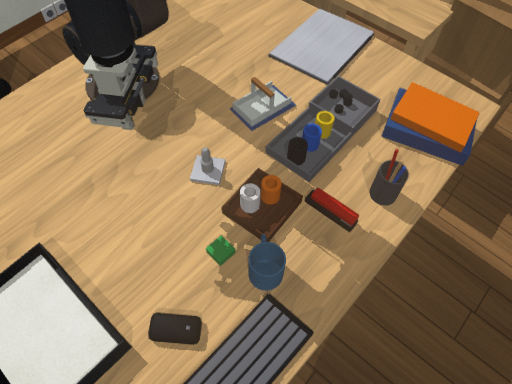

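```bash
python3 - <<'E'
from h import *
s=snap('scene'); save(s,'pz',(320,70,385,120),12)
s=snap('top'); C=cloud(s)
m=(s['image'].sum(2)<110)&(C[...,1]>.29)&(C[...,1]<.45)&(C[...,0]>.5)&(C[...,0]<.68)
k,l,st,ce=cv2.connectedComponentsWithStats(m.astype(np.uint8))
for i in range(1,k): 
    if st[i,4]>4:
        Z=C[l==i]; print(st[i,4],Z.mean(0).round(3),np.percentile(Z[:,2],[10,50,95]).round(3))
save(s,'pt',(80,150,145,215),10)
E
```

```text
67 [0.582 0.392 0.033] [0.021 0.036 0.04 ]
45 [0.582 0.353 0.021] [0.019 0.021 0.025]
59 [0.555 0.416 0.02 ] [0.014 0.02  0.024]
55 [0.533 0.393 0.02 ] [0.018 0.021 0.023]
```

View pics/pz.png

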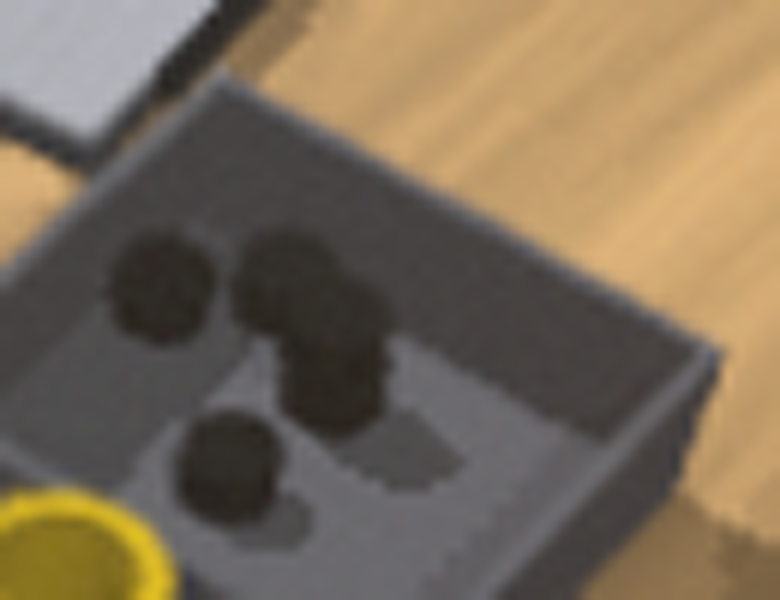

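View pics/pt.png

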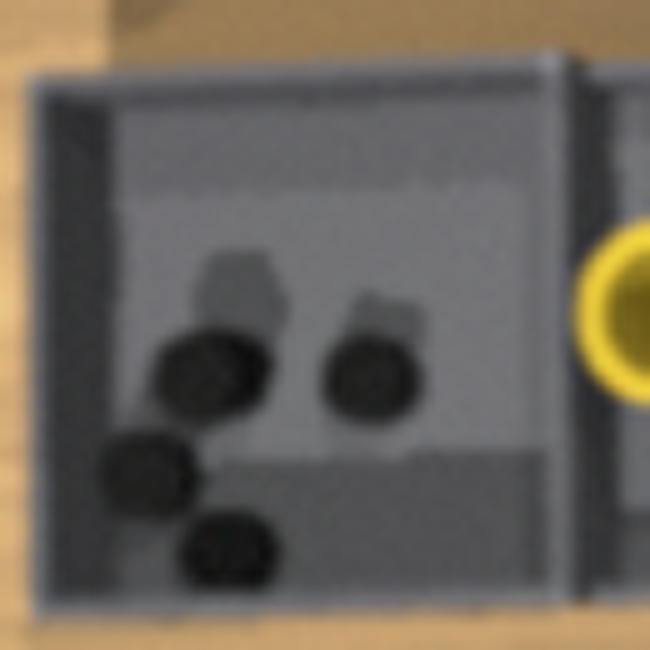

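```bash
python3 -c "
from plant import ticket, monitor
print(ticket.close_job(), monitor.get_obs()['clock'])"
```

```text
the job is handed in; nothing more can be done
the job is handed in; nothing more can be done
```

The job is done and handed in at about 70 s on the clock, well under the 208 s limit.

- **Sleeves:** all five were there and were tested in the order white, yellow, orange, blue, black. White and orange stopped on the shoulder and are standing in the reject basket. Yellow, blue and black reached the foot plate and are standing in a row in the large compartment.
- **Pads:** I tipped the tray about 60° over the small compartment. The last pictures show the tray empty and all five pads in the compartment. Two of them lie stacked, their top at about 37 mm, below the 50 mm walls.
- **Tray:** it is back level on the mat, with the bar within about 2 mm and 1° of where it started.
- **Bystanders:** I never touched the mug, stapler, note block or mouse. They look unmoved in the last picture; I did not measure them.

The top and scene cameras disagreed by 3–5 mm in x. I used their mean, which the wrist camera confirmed. No sleeve had been knocked aside when I looked again before each pick. The peak force I read was about 51 N, at the wrist while pressing a sleeve onto the foot plate, against the 120 N wrist limit. The 40 N limit on the arm or gripper body is not read directly; I saw no sign of either pressing on anything.

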